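# Weigh the piston hemmed in at the back of the kit tray

## Task

The piston standing in the middle of the kit tray's back row has to be weighed, but the carburettor, the cylinder liner and the starter motor crowd it in: first lift these three out and stand them together on the rubber mat, then take the piston to the middle of the scale's pan and leave it there, crown up. With the piston on the scale, put each of the three back upright in the tray on the spot where it stood, so that the kit stays in its order. Set everything down gently, let nothing drop or tip over, and leave the bearing, the gear and the wrench where they lie.

Things in the scene. Friction and masses are not known exactly. Their poses are not given: they have to be found in the camera images.
- tray: Fixed shallow plywood tray 178 (x) x 232 (y) x 12 mm, rim 8 mm, floor 6 mm above the bench with six squares of 70 x 62 mm. Origin: centre of its underside. Square centres: x = +35 (back row), -35; y = -62, 0, 62 mm. Piston: back middle; carburettor, liner, starter: left, right and in front of it, in varying order; gear, bearing: front corners. Tray, mat and scale swap places (left, middle, right).
- mat: Grey ribbed rubber mat, 210 x 210 x 3 mm, fixed flat on the bench: the side area. Origin: centre of its underside; z up; top 3 mm above the bench. A part counts as on it when its axis is within 90 mm of the mat's centre along both mat axes (15 mm inside the edges).
- scale: Grey bench scale, fixed, with a square bright steel pan, 140 x 140 mm, its top 52 mm above the bench; the pan does not move. Origin: on the bench straight under the pan's centre; z up. The housing, 200 (x) x 160 (y) mm, 40 mm high, reaches 122 mm towards -x, where it has a small blank display.
- carburettor: Aluminium slide carburettor, 118 mm tall plus a thin 8 mm brass nipple, 0.45 kg, loose, standing on its float bowl (46 x 44 mm). Origin: centre of its underside; z up, x along the bore. Grip its round tower, centred over the origin: diameter 40 mm, 75 to 118 mm up (top 16 mm a black cap). Bore and flange: 69 mm along x, 58 mm along y, 35 to 73 mm up.
- liner: Cylinder liner, a dark grey cast-iron tube open at the top, 104 mm tall, outside 54 mm, wall 3.5 mm, with a foot flange 58 mm in diameter and 7 mm high; 0.5 kg, loose, standing flange down. Origin: centre of its underside; z up along the tube's axis. Grip it across the outside near the top.
- starter: Small starter motor, a black cylinder with bright end bands, diameter 50 mm up to 92 mm, then an aluminium nose cone (to 103 mm) and a small pinion (to 118 mm); 0.75 kg, loose, standing pinion up. A copper terminal sticks out 8 mm to -x, 22 mm up. Origin: centre of its underside; z up along its axis. Grip the cylinder near its upper end.
- piston: Aluminium piston, 54 mm in diameter, 46 mm tall, with three ring grooves and two shallow round valve reliefs in its flat crown; 0.16 kg, loose, standing crown up. Origin: centre of its underside; z up along its axis.
- bearing: Ball bearing, 47 mm in diameter, 14 mm high, lying flat in a front corner square of the tray, loose. Origin: centre of its underside. To be left alone.
- gear: Dark steel gear, 51 mm in diameter over the teeth, 16 mm high with a 4 mm hub on top, lying flat in the other front corner square, loose. Origin: centre of its underside. To be left alone.
- wrench: Steel wrench lying on the bench beyond the tray, mat and scale, roughly along world y, loose. Origin: on its underside at the middle; x along its length. To be left alone.

How it is judged:
By the outcome, as a careful person would: the job done as asked, in the order asked, and still so for the second after the job is handed in, with the robot touching nothing.
It also fails if it takes over 144 s, if anything falls off the work surface, if the arm or the gripper's body presses on something with over 40 N, if the wrist force passes 120 N, or if a joint passes its speed limit or range.

## Robot

A 6-joint arm with a two-finger parallel gripper is mounted at the origin on the work surface. World frame = base frame: x ahead of the robot, y to its left, z up, the work surface at z = 0. Lengths are in m, angles in degrees, forces in N, time in s.
With the tool pointing down it reaches from about 0.35 to 0.725 m from the base axis. Payload 4.3 kg.
Tool frame: the origin (TCP) lies midway between the tips of the shut fingers; the grasp point (between the pads) lies 19 mm behind it; z points along the fingers, y is the line along which they close (so a half turn about z gives the same grasp; the last joint's range is limited). The gripper opens to 85 mm and grips with 20 to 120 N. Pads are 22 mm wide; open, the fingers measure 114 mm over their backs; the gripper's body (76 mm by 85 mm) begins 54 mm behind the grasp point. The pads swing forward as they close: fully open they stand 13 mm farther back than shut.
Start: joints at [-73.184, 21.618, 4.641, 73.018, 0, 83.68], TCP at [0.226, -0.529, 0.201] pointing down, gripper open.
Joint ranges: [-156.06, 156.06], [-48.1, 94.91], [-58.44, 69.94], [-101.28, 121.22], [-78.64, 73.56], [-180, 180]. Speed limits (degrees/s): [147.25, 147.25, 180, 180, 180, 180].

## Interface

Orientations are given as a 3x3 rotation matrix whose columns are the frame's x, y, z axes.
In Python, from bench import readout, imaging, job gives the robot as it stands.
- The arm moves only by the shell command python3 -m pendant, which reads ROWS from standard input. ROWS is a JSON list that holds a single list of rows (three levels of brackets), with 1 to 12 rows, each of 7 numbers: dx, dy, dz in parts of the range, where 1.0 means 0.75 m, then a rotation vector rx, ry, rz in a scale on which 1.0 is 4 rad, then the opening from 0.0 (shut) to 1.0 (fully open); each row is the pose to reach, as a shift and turn from the pose commanded when the command began, along the tool's axes at that moment; what a row does not reach only later rows make up. A row lasts 1/10 s, in which the tool goes at most 0.05 m and 8.59 degrees, less where a joint would pass 70% of its speed; a pose out of reach is approached as far as the arm can. The fingers move at their own pace and stop on an object; the grip force is fixed at half the most. Time passes only in rows, so rows that do not move let the fingers close. It prints the time, the measured TCP pose, the force, the opening and the grip force at its end. No shift or turn number may pass 1 either way. Input that does not fit is refused with a message, and nothing moves.
- readout.read_state(): the state, without advancing time (a new reading comes with each control period).
- imaging.get_image(name): name is "side" or "top"; returns a dict with "image" (384x512x3 uint8, red, green, blue), "mtx" (3x3 intrinsics, pixels), "world_from_camera" (4x4, takes a point from camera to world coordinates). Camera axes: x right, y up, looking along -z (the intrinsics and any distortion apply to the point x, -y, -z); pixel columns grow to the right and rows downward; lengths in m; the calibration is good to about 2 mm. A picture is of the moment at which its call begins. There is no depth.
- job.job_done(): hands the job in; it is judged then, once.
The state is a dict: "time_s": time; "joints": joint angles; "joint_velocities": joint speeds; "tau": joint torques, N m; "position": TCP position; "tool_rot": TCP orientation; "ft_force": force on the tool from outside, world axes, zero at the start; "ft_torque": the same for the moment, N m; "opening": opening from 0.0 (shut) to 1.0 (fully open); "grip_force": force on a finger pad.
Only numpy, scipy, OpenCV 4.12 (cv2) and the standard library are available. Lean on these libraries where they do the work, as an engineer would, in place of code of your own. Each camera call takes 0.05 s, during which the arm holds its last target. There are 200 camera calls.

## Working session

There is one attempt and no reset: what is moved stays moved. The work goes in short steps, Python scripts to look and compute and a shell command to move; the robot and the scene stay as the last step left them, time stands still between calls to the robot, and variables do not carry over. Pictures are saved under pics/ and viewed, at most 14 in all, crops included, and the job is handed in when it is done.

```bash
ls; mkdir -p pics; python3 - <<'E'
from bench import readout, imaging
import cv2
s=readout.read_state(); print(s['time_s'],s['position'],s['tool_rot'],s['ft_force'],s['opening'])
for n in ('top','side'):
    d=imaging.get_image(n); cv2.imwrite(f'pics/{n}0.png',cv2.resize(d['image'][:,:,::-1],(800,600),interpolation=cv2.INTER_CUBIC)); print({k:v for k,v in d.items() if k!='image'})
E
```

```text
pics
0.0 [ 0.2257086  -0.52806937  0.19994809] [[ 9.19583938e-01  3.92893142e-01 -5.99874006e-04]
 [ 3.92893542e-01 -9.19581894e-01  1.95072745e-03]
 [ 2.14794164e-04 -2.02954425e-03 -9.99997917e-01]] [-0.12503415  0.85880136 -0.15177379] 1.0024636460331553
{'mtx': array([[370.22826156,   0.        , 257.13944709],
       [  0.        , 370.22826156, 189.953161  ],
       [  0.        ,   0.        ,   1.        ]]), 'world_from_camera': array([[ 1.97857451e-02,  9.88164230e-01, -1.52118308e-01,
         4.64006403e-01],
       [-9.99804134e-01,  1.96263234e-02, -2.54958836e-03,
        -2.77308243e-03],
       [ 4.66111080e-04,  1.52138958e-01,  9.88359004e-01,
         9.17855983e-01],
       [ 0.00000000e+00,  0.00000000e+00,  0.00000000e+00,
         1.00000000e+00]])}
{'mtx': array([[454.74996857,   0.        , 259.21319191],
       [  0.        , 454.74996857, 189.93637769],
       [  0.        ,   0.        ,   1.        ]]), 'world_from_camera': array([[-0.93789095,  0.22263296, -0.26607354,  0.28785005],
       [-0.34633837, -0.55606099,  0.75554345,  0.8987692 ],
       [ 0.02025576,  0.80076885,  0.5986309 ,  0.77589828],
       [ 0.        ,  0.        ,  0.        ,  1.        ]])}
```

View pics/top0.png

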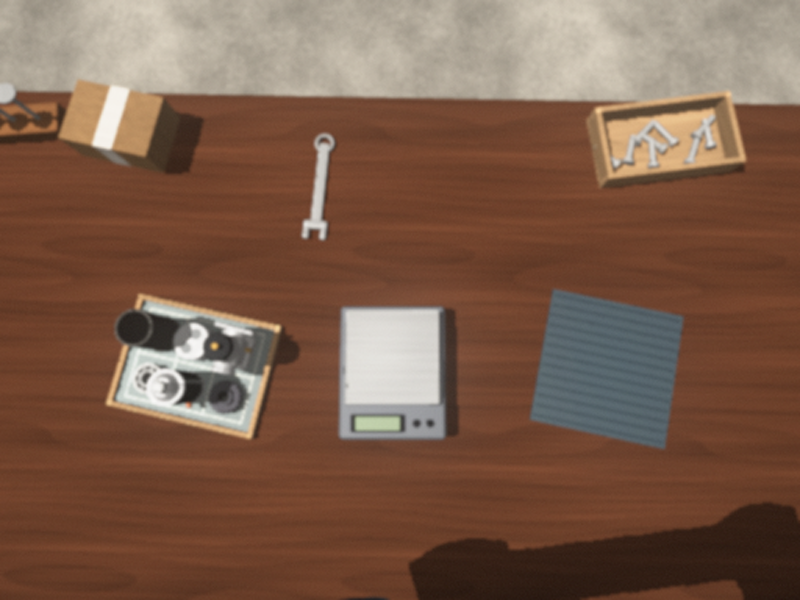

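View pics/side0.png

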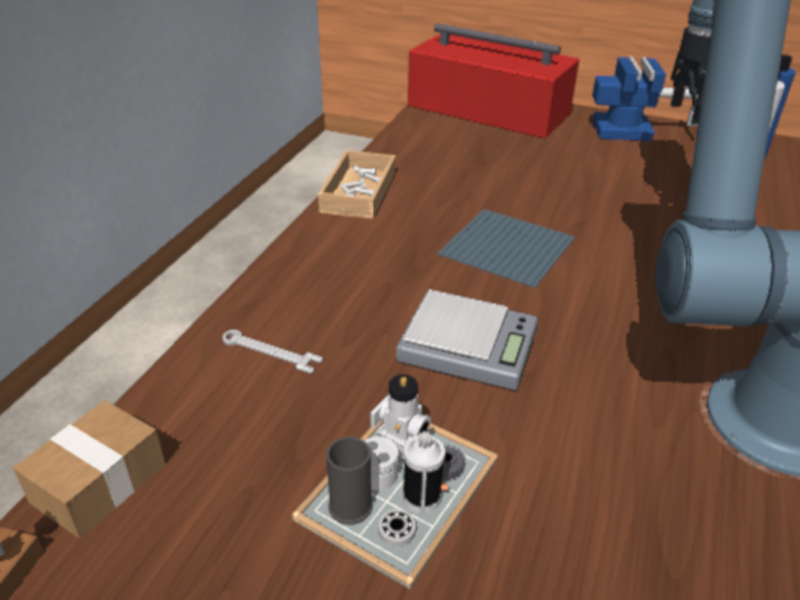

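The top view shows the tray at left (150–280, 295–440), the scale in the middle (340–445, 307–440) and the mat at right (530–683, 290–447). The liner is back left, the carburettor back right and the starter in front. I'll enlarge both views of the tray.

```bash
cat > crop.py <<'E'
from bench import imaging
import cv2
def crop(cam,c0,r0,w,h,name,k):
    d=imaging.get_image(cam); im=d['image'][r0:r0+h,c0:c0+w,::-1]
    cv2.imwrite('pics/'+name+'.png',cv2.resize(im,(w*k,h*k),interpolation=cv2.INTER_CUBIC))
E
python3 - <<'E'
from crop import crop
crop('top',64,182,128,104,'t1',6)   # 768x624 -> too tall
crop('top',64,184,130,100,'t1',6)
crop('side',180,230,150,150,'s1',4)
E
```

```text
(no output)
```

View pics/t1.png

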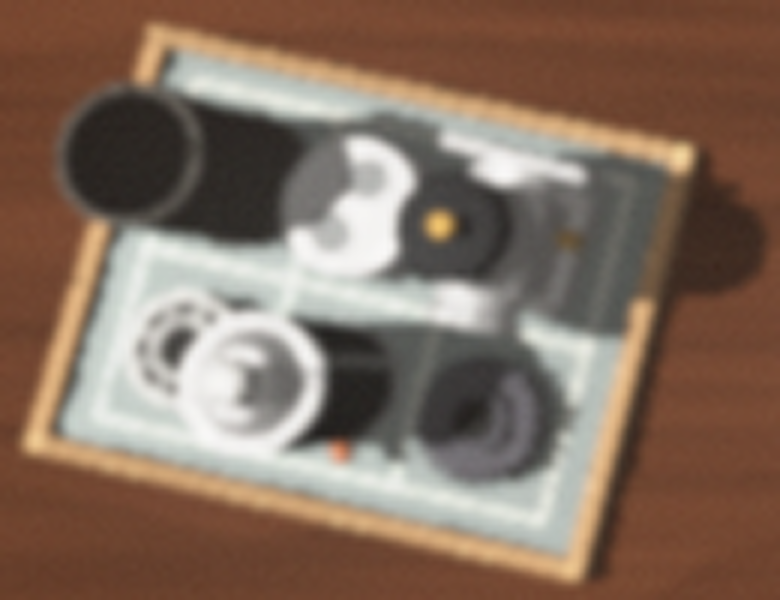

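View pics/s1.png

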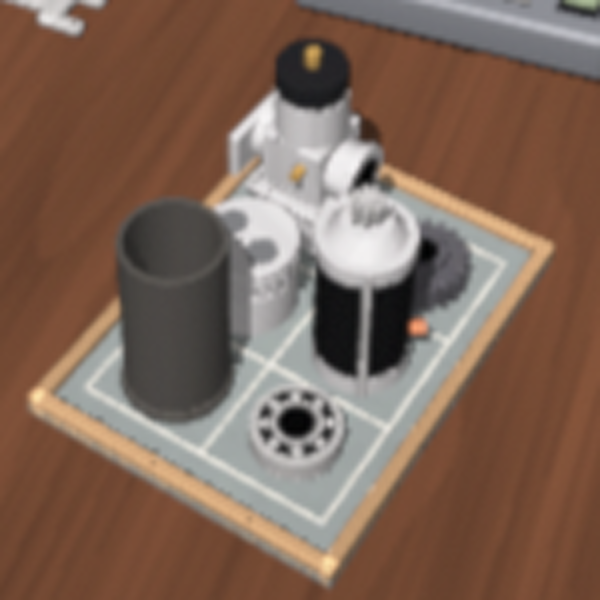

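Both crops show the parts standing separately. In the top crop the liner rim is centred at (129,153), the nipple at (440,226), the starter band at (253,382) and the piston crown at (350,206). The tray corners are (150,27), (692,148), (583,578) and (30,447). I'll compute positions from both views.

```bash
cat > geo.py <<'E'
import numpy as np
from bench import imaging
C={}
def w(cam,u,v,z):
    if cam not in C: d=imaging.get_image(cam); C[cam]=(d['mtx'],d['world_from_camera'])
    K,T=C[cam]; p=np.linalg.solve(K,[u,v,1]); d=T[:3,:3]@[p[0],-p[1],-p[2]]; o=T[:3,3]
    return (o+d*(z-o[2])/d[2])[:2]*1000
def c(cam,x,y,z,c0,r0,k): return w(cam,(x+.5)/k-.5+c0,(y+.5)/k-.5+r0,z)
E
python3 - <<'E'
from geo import *
np.set_printoptions(precision=1,suppress=True)
T=lambda x,y,z:c('top',x,y,z,64,184,6)
S=lambda x,y,z:c('side',x,y,z,180,230,4)
V=lambda cam,x,y,z:c(cam,x,y,z,0,0,1.5625)
t=np.array([T(150,27,.012),T(692,148,.012),T(583,578,.012),T(30,447,.012)])
def quad(n,q):
    e=(q[0]+q[1]-q[2]-q[3]); f=q[0]+q[3]-q[1]-q[2]   # x (far) ; y (left)
    print(n,'c',q.mean(0),'x ang',np.degrees(np.arctan2(e[1],e[0])),'y ang-90',np.degrees(np.arctan2(f[1],f[0]))-90,np.linalg.norm(e)/2,np.linalg.norm(f)/2)
quad('tray',t)
quad('mat',np.array([V('top',*p,.003) for p in((553,290),(683,317),(665,447),(531,419))]))
quad('mat side',np.array([V('side',*p,.003) for p in((440,251),(488,210),(574,239),(530,284))]))
quad('pan',np.array([V('top',*p,.052) for p in((342,308),(440,308),(440,405),(342,405))]))
print('pan side',np.mean([V('side',*p,.052) for p in((404,337),(431,291),(509,307),(489,359))],0))
print('tray side corners',S(38,400,.012),S(330,562,.012),S(551,246,.012),'top',t[[0,3,2]].ravel())
print('liner',T(129,153,.110),S(175,241,.110))
print('carb',T(440,226,.132),S(313,46,.132))
print('starter',T(253,382,.098)); print('pinion',T(232,382,.124),S(370,200,.124))
print('piston',T(350,206,.052),S(257,237,.052))
E
```

```text
tray c [491.1 320.8] x ang -11.086490629695836 y ang-90 -11.588362894610725 175.12038828658194 230.23930971271082
mat c [ 499.9 -326. ] x ang -10.711067369764008 y ang-90 -10.682761330545205 206.4227806292848 209.47908999777283
mat side c [ 500.1 -320.8] x ang -13.475891456339951 y ang-90 -14.103508703801438 199.2318138987027 199.2944109147636
pan c [508.3  14.2] x ang 1.3003373993751997 y ang-90 1.1351168172114399 144.0591826098286 146.1225192799998
pan side [505.9  17.4]
tray side corners [596.2 420. ] [431.2 450.5] [383.1 231.7] top [599.8 417.1 428.5 450.  381.7 225.2]
liner [538.5 375.2] [537.5 378.9]
carb [512.8 252.7] [515.7 252. ]
starter [456.8 328. ]
pinion [456.9 324.9] [456.5 333.3]
piston [524.8 314.3] [521.1 315.9]
```

```bash
cat > go.py <<'E'
import sys,numpy as np
from scipy.spatial.transform import Rotation as Ro
from bench import readout
s=readout.read_state(); R=np.array(s['tool_rot']); p=np.array(s['position'])
a=[float(v) for v in sys.argv[1:]]
yaw=np.radians(168.6); c,n=np.cos(yaw),np.sin(yaw)
G=np.array([[c,n,0],[n,-c,0],[0,0,-1.]])
print('t',s['time_s'],'p',(p*1000).round(1),'F',np.round(s['ft_force'],1),'op',round(s['opening'],3),'grip',round(s['grip_force'],1),'j',np.round(s['joints'],0))
for i in range(0,len(a),3): print('to',a[i:i+3],'shift',(R.T@(np.array(a[i:i+3])/1000-p)).round(4),'rot',np.degrees(Ro.from_matrix(R.T@G).as_rotvec()).round(2))
E
python3 go.py 450 -330 270 538 375.5 270
```

```text
t 0.35 p [ 225.9 -528.7  200.7] F [ 1.3 -0.7 -0.3] op 0.999 grip 0.0 j [-73.  22.   5.  73.  -0.  84.]
to [450.0, -330.0, 270.0] shift [ 0.2842 -0.0946 -0.0693] rot [-1.0000e-02 -3.0000e-02 -1.4547e+02]
to [538.0, 375.5, 270.0] shift [ 0.6423 -0.7088 -0.069 ] rot [-1.0000e-02 -3.0000e-02 -1.4547e+02]
```

Careful with the scale: shifts go in shares of 0.75 m and turns go in shares of 4 rad. That gives: 0.42 m / 0.75 = 0.56, 0.39 m / 0.75 = 0.52, -96 degrees / 229.1831 = -0.4189.

```bash
echo '[[[0.0667, -0.0267, -0.0667, 0, 0, -0.0349, 1], [0.1333, -0.0467, -0.092, 0, 0, -0.0698, 1], [0.1867, -0.0667, -0.092, 0, 0, -0.1047, 1], [0.24, -0.08, -0.092, 0, 0, -0.1396, 1], [0.2933, -0.1, -0.092, 0, 0, -0.1745, 1], [0.3467, -0.116, -0.092, 0, 0, -0.2094, 1], [0.3867, -0.16, -0.092, 0, 0, -0.2443, 1], [0.4133, -0.2133, -0.092, 0, 0, -0.2793, 1], [0.44, -0.2667, -0.092, 0, 0, -0.3142, 1], [0.48, -0.32, -0.092, 0, 0, -0.3491, 1], [0.52, -0.3733, -0.092, 0, 0, -0.384, 1], [0.56, -0.4267, -0.092, 0, 0, -0.4189, 1]]]' | python3 -m pendant; python3 go.py 538 375.5 270
```

```text
time_s: 1.55
position: [0.4865, -0.0676, 0.2701]
tool_rot: [[-0.492, 0.871, 0.001], [0.871, 0.492, -0.0], [-0.001, 0.0, -1.0]]
ft_force: [0.6, -0.6, -0.5]
opening: 0.999
grip_force: 0.0
t 1.55 p [486.5 -67.6 270.1] F [ 0.6 -0.6 -0.5] op 0.999 grip 0.0 j [-15.  11.   1.  79.  -0.  45.]
to [538.0, 375.5, 270.0] shift [3.606e-01 2.626e-01 1.000e-04] rot [ 1.000e-02  4.000e-02 -4.916e+01]
```

Scaled: 0.345 m / 0.75 = 0.46, 0.34 m / 0.75 = 0.4533, -49.2 degrees / 229.1831 = -0.2147.

```bash
echo '[[[0.0467, 0.0347, 0, 0, 0, -0.0305, 1], [0.0933, 0.068, 0, 0, 0, -0.0654, 1], [0.14, 0.1027, 0, 0, 0, -0.1004, 1], [0.1867, 0.136, 0, 0, 0, -0.1353, 1], [0.2333, 0.1707, 0, 0, 0, -0.1702, 1], [0.28, 0.204, 0, 0, 0, -0.2007, 1], [0.3267, 0.2387, 0, 0, 0, -0.2147, 1], [0.3733, 0.2733, 0, 0, 0, -0.2147, 1], [0.4133, 0.3013, 0, 0, 0, -0.2147, 1], [0.4533, 0.3267, 0, 0, 0, -0.2147, 1], [0.46, 0.3333, 0, 0, 0, -0.2147, 1], [0.46, 0.3333, 0, 0, 0, -0.2147, 1]]]' | python3 -m pendant; python3 go.py 538 375.5 74 538 375.5 150
```

```text
time_s: 2.75
position: [0.5367, 0.3545, 0.2691]
tool_rot: [[-0.98, 0.2, -0.0], [0.2, 0.98, -0.001], [0.0, -0.001, -1.0]]
ft_force: [0.3, -0.6, -0.4]
opening: 0.995
grip_force: 0.0
t 2.75 p [536.7 354.5 269.1] F [ 0.3 -0.6 -0.4] op 0.995 grip 0.0 j [28. 31. 29. 88. -0. 39.]
to [538.0, 375.5, 74.0] shift [0.0029 0.021  0.1951] rot [-0.05 -0.02 -0.15]
to [538.0, 375.5, 150.0] shift [0.0029 0.0209 0.1191] rot [-0.05 -0.02 -0.15]
```

Scaled: 0.195 m / 0.75 = 0.26, 0.185 m / 0.75 = 0.2467.

```bash
echo '[[[0.004, 0.028, 0, 0, 0, 0, 1], [0.004, 0.028, 0.04, 0, 0, 0, 1], [0.004, 0.028, 0.08, 0, 0, 0, 1], [0.004, 0.028, 0.12, 0, 0, 0, 1], [0.004, 0.028, 0.1533, 0, 0, 0, 1], [0.004, 0.028, 0.18, 0, 0, 0, 1], [0.004, 0.028, 0.2067, 0, 0, 0, 1], [0.004, 0.028, 0.2267, 0, 0, 0, 1], [0.004, 0.028, 0.2467, 0, 0, 0, 1], [0.004, 0.028, 0.26, 0, 0, 0, 1], [0.004, 0.028, 0.26, 0, 0, 0, 1]]]' | python3 -m pendant; python3 go.py 538 375.5 74
```

```text
time_s: 3.85
position: [0.5372, 0.3728, 0.0735]
tool_rot: [[-0.979, 0.204, -0.003], [0.204, 0.979, -0.002], [0.002, -0.002, -1.0]]
ft_force: [-0.4, 0.9, -0.6]
opening: 1.003
grip_force: 0.0
t 3.85 p [537.2 372.8  73.5] F [-0.4  0.9 -0.6] op 1.003 grip 0.0 j [29. 34.  6. 62. -0. 41.]
to [538.0, 375.5, 74.0] shift [-0.0002  0.0028 -0.0005] rot [-0.13 -0.12 -0.35]
```

Scaled: 0.002 m / 0.75 = 0.0027.

```bash
echo '[[[0, 0.0027, 0, 0, 0, 0, 1], [0, 0.0027, 0, 0, 0, 0, 1], [0, 0.0027, 0, 0, 0, 0, 0.75]]]' | python3 -m pendant; python3 go.py 538 375.5 74; echo '[[[0, 0, 0, 0, 0, 0, 0.5], [0, 0, 0, 0, 0, 0, 0.3], [0, 0, 0, 0, 0, 0, 0], [0, 0, 0, 0, 0, 0, 0], [0, 0, 0, 0, 0, 0, 0]]]' | python3 -m pendant;python3 go.py 538 375.5 74
```

```text
time_s: 4.15
position: [0.5393, 0.3771, 0.0759]
tool_rot: [[-0.979, 0.202, 0.002], [0.202, 0.979, 0.001], [-0.002, 0.001, -1.0]]
ft_force: [-0.3, 0.2, -0.3]
opening: 0.854
grip_force: 0.0
t 4.15 p [539.3 377.1  75.9] F [-0.3  0.2 -0.3] op 0.854 grip 0.0 j [29. 34.  6. 62. -0. 41.]
to [538.0, 375.5, 74.0] shift [ 0.0009 -0.0018  0.0019] rot [ 0.06  0.09 -0.27]
time_s: 4.65
position: [0.5447, 0.3745, 0.0859]
tool_rot: [[-0.979, 0.204, 0.016], [0.204, 0.979, -0.002], [-0.016, 0.001, -1.0]]
ft_force: [-4.5, -12.2, 44.4]
opening: 0.002
grip_force: 21.7
t 4.65 p [544.7 374.5  85.9] F [ -4.5 -12.2  44.4] op 0.002 grip 21.7 j [29. 34.  7. 62. -1. 41.]
to [538.0, 375.5, 74.0] shift [ 0.0069 -0.0004  0.0118] rot [ 0.06  0.94 -0.39]
```

```bash
python3 - <<'E'
from crop import crop
crop('side',150,180,200,200,'s2',3)
E
```

```text
(no output)
```

View pics/s2.png

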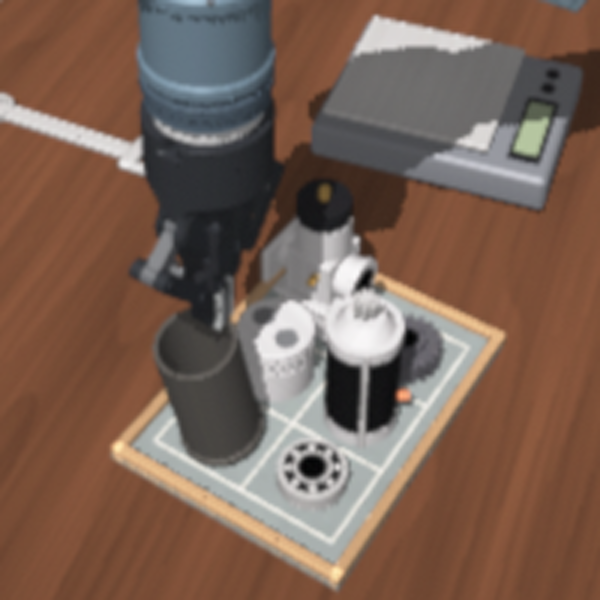

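The liner is leaning, and the shut fingers sit at its right-back rim at about (215,320) in the crop. I'll project the reported TCP into both views before doing anything.

```bash
python3 - <<'E'
from geo import *
from bench import readout
import cv2
s=readout.read_state(); p=np.array(s['position']);R=np.array(s['tool_rot'])
print(p,s['ft_force'],s['opening'],s['joints'])
def proj(d,q):
    T=d['world_from_camera']; x=T[:3,:3].T@(np.array(q)-T[:3,3]); v=d['mtx']@[x[0],-x[1],-x[2]]; return v[:2]/v[2]
out=[]
for cam,(c0,r0) in (('top',(50,160)),('side',(170,220))):
    d=imaging.get_image(cam); im=d['image'][r0:r0+140,c0:c0+130,::-1]; im=cv2.resize(im,None,fx=3,fy=3,interpolation=cv2.INTER_CUBIC)
    for q,col in ((p,(0,0,255)),(p-R[:,2]*.08,(0,255,0)),(p+R[:,1]*.04,(255,0,0)),((.538,.3755,.110),(255,0,255))):
        u=(proj(d,q)-[c0,r0]+.5)*3-.5; cv2.circle(im,tuple(int(round(a)) for a in u),3,col,-1)
    out.append(im)
cv2.imwrite('pics/chk.png',cv2.hconcat(out))
E
```

```text
[0.54529587 0.37558107 0.08628861] [ -5.47908886 -12.00017206  43.68209872] 0.0017345368477865322 [29.32171423 33.78913746  6.98256978 62.3198211  -0.48299726 41.10167858]
```

View pics/chk.png

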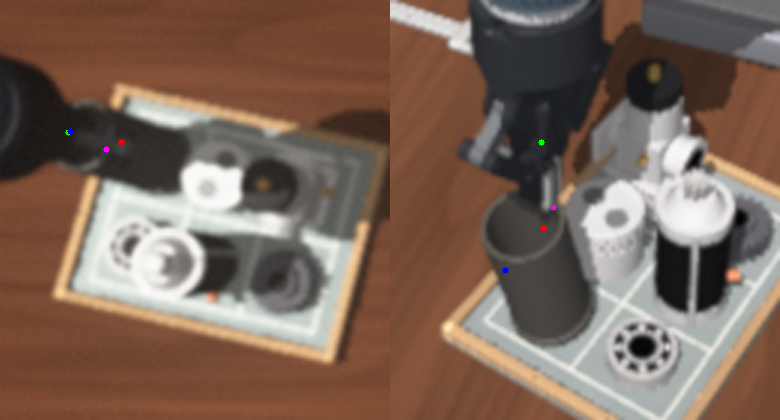

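The fingers are now shut inside the leaning tube, about 10 mm off its axis and wedged against it. It is still on its base, leaning about 11°. I'll relieve the pressure gently, straight up.

Scaled: -0.012 m / 0.75 = -0.016, -0.004 m / 0.75 = -0.0053.

```bash
echo '[[[0, 0, -0.0053, 0, 0, 0, 0], [0, 0, -0.0107, 0, 0, 0, 0], [0, 0, -0.016, 0, 0, 0, 0], [0, 0, -0.016, 0, 0, 0, 0]]]' | python3 -m pendant; python3 - <<'E'
from crop import crop
crop('side',170,220,130,140,'s3',4)
E
```

```text
time_s: 5.2
position: [0.5389, 0.377, 0.0875]
tool_rot: [[-0.979, 0.202, 0.001], [0.202, 0.979, 0.001], [-0.001, 0.001, -1.0]]
ft_force: [-0.5, -0.5, 0.1]
opening: 0.003
grip_force: 0.0
```

View pics/s3.png

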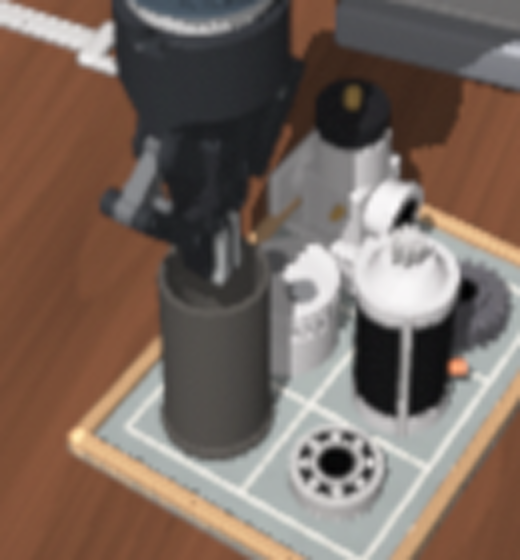

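The liner is back upright with zero force, and the shut fingers are inside the tube. I'll lift clear, open, and check liner and finger geometry from both views.

Scaled: -0.08 m / 0.75 = -0.1067, -0.06 m / 0.75 = -0.08.

```bash
echo '[[[0, 0, -0.0133, 0, 0, 0, 0], [0, 0, -0.0267, 0, 0, 0, 0], [0, 0, -0.0533, 0, 0, 0, 0], [0, 0, -0.08, 0, 0, 0, 0], [0, 0, -0.1067, 0, 0, 0, 0], [0, 0, -0.1067, 0, 0, 0, 1], [0, 0, -0.1067, 0, 0, 0, 1], [0, 0, -0.1067, 0, 0, 0, 1], [0, 0, -0.1067, 0, 0, 0, 1], [0, 0, -0.1067, 0, 0, 0, 1]]]' | python3 -m pendant; python3 - <<'E'
from geo import *
from bench import readout
import cv2
s=readout.read_state(); p=np.array(s['position']);R=np.array(s['tool_rot'])
print(p,s['ft_force'],s['opening'])
def proj(d,q):
    T=d['world_from_camera']; x=T[:3,:3].T@(np.array(q)-T[:3,3]); v=d['mtx']@[x[0],-x[1],-x[2]]; return v[:2]/v[2]
out=[]
for cam,(c0,r0) in (('top',(40,160)),('side',(170,190))):
    d=imaging.get_image(cam); im=d['image'][r0:r0+145,c0:c0+98,::-1]; im=cv2.resize(im,None,fx=4,fy=4,interpolation=cv2.INTER_CUBIC)
    for q,col in ((p,(0,0,255)),(p+R[:,1]*.0425-.013*R[:,2],(255,0,0)),(p-R[:,1]*.0425-.013*R[:,2],(0,255,0)),((.538,.3755,.110),(255,0,255))):
        u=(proj(d,q)-[c0,r0]+.5)*4-.5; cv2.circle(im,tuple(int(round(a)) for a in u),3,col,-1)
    out.append(im)
cv2.imwrite('pics/chk2.png',cv2.hconcat(out))
E
```

```text
time_s: 6.25
position: [0.5379, 0.3763, 0.1657]
tool_rot: [[-0.979, 0.202, -0.002], [0.202, 0.979, -0.001], [0.001, -0.001, -1.0]]
ft_force: [-0.0, -0.0, 0.3]
opening: 0.848
grip_force: 0.0
[0.53794125 0.37633651 0.16570579] [-0.04806471 -0.03150765  0.3499177 ] 0.8477729053793537
```

View pics/chk2.png

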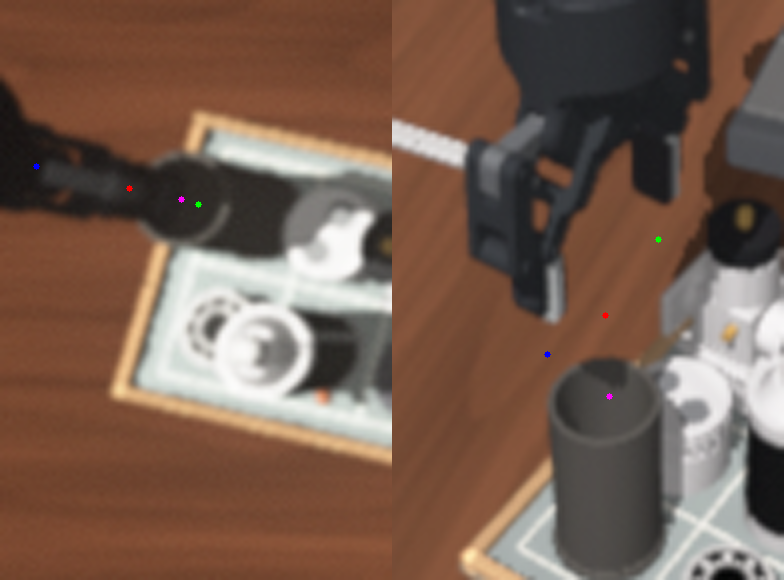

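In the side panel the actual finger tips, at (548,318) and (655,200), are about 20 mm above where the reported TCP puts them (547,354 and 658,240). So the first grasp only caught the rim and slipped over it. I'll check the offset with the fingers shut and fully open, in one composite picture.

```bash
cat > shot.py <<'E'
from geo import *
from bench import readout
import cv2,sys
def proj(d,q):
    T=d['world_from_camera']; x=T[:3,:3].T@(np.array(q)-T[:3,3]); v=d['mtx']@[x[0],-x[1],-x[2]]; return v[:2]/v[2]
s=readout.read_state(); p=np.array(s['position']);R=np.array(s['tool_rot']); print(p,s['opening'])
out=[]
for cam,(c0,r0) in (('top',(30,165)),('side',(170,190))):
    d=imaging.get_image(cam); im=d['image'][r0:r0+72,c0:c0+98,::-1]; im=cv2.resize(im,None,fx=4,fy=4,interpolation=cv2.INTER_CUBIC)
    for q in (p,p-.02*R[:,2],p-.04*R[:,2]):
        u=(proj(d,q)-[c0,r0]+.5)*4-.5; cv2.circle(im,tuple(int(round(a)) for a in u),2,(0,0,255),-1)
    out.append(im)
cv2.imwrite(sys.argv[1],cv2.hconcat(out))
E
echo '[[[0, 0, 0, 0, 0, 0, 1], [0, 0, 0, 0, 0, 0, 1], [0, 0, 0, 0, 0, 0, 1]]]' | python3 -m pendant >/dev/null; python3 shot.py a.png
echo '[[[0, 0, 0, 0, 0, 0, 0], [0, 0, 0, 0, 0, 0, 0], [0, 0, 0, 0, 0, 0, 0], [0, 0, 0, 0, 0, 0, 0], [0, 0, 0, 0, 0, 0, 0], [0, 0, 0, 0, 0, 0, 0], [0, 0, 0, 0, 0, 0, 0]]]' | python3 -m pendant; python3 shot.py b.png
python3 -c "
import cv2;cv2.imwrite('pics/ab.png',cv2.vconcat([cv2.imread('a.png'),cv2.imread('b.png')]))"
```

```text
[0.53856049 0.37670894 0.16688093] 0.9974601761288846
time_s: 7.45
position: [0.5385, 0.3767, 0.1668]
tool_rot: [[-0.979, 0.202, 0.0], [0.202, 0.979, -0.0], [-0.0, -0.0, -1.0]]
ft_force: [-0.0, -0.0, -0.1]
opening: 0.001
grip_force: 0.0
[0.53854601 0.37668764 0.16684434] 0.000980313812832397
```

View pics/ab.png

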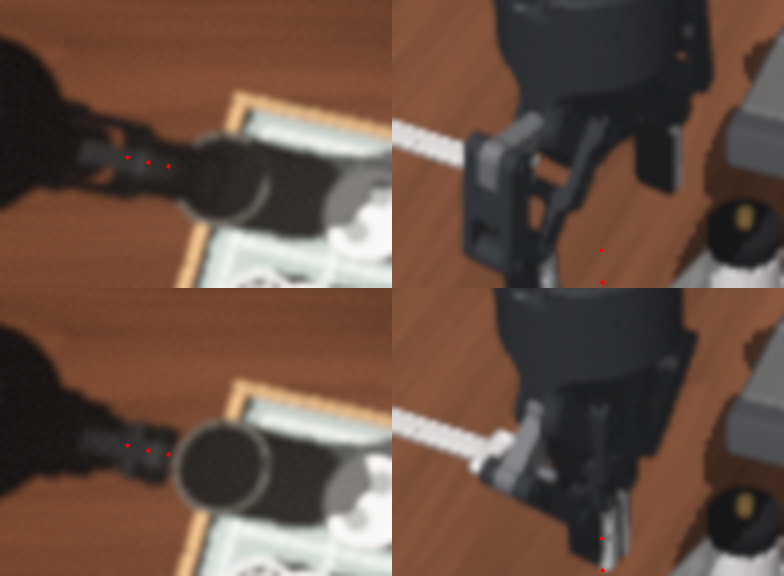

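The lower (shut) side panel cuts the tip off at its edge, so it doesn't settle the offset. I'll take side crops that include the TCP, shut and open.

```bash
sed -i "s/(('top',(30,165)),('side',(170,190)))/(('side',(185,215)),)/; s/r0+72/r0+85/" shot.py; python3 shot.py b.png
echo '[[[0, 0, 0, 0, 0, 0, 1], [0, 0, 0, 0, 0, 0, 1], [0, 0, 0, 0, 0, 0, 1], [0, 0, 0, 0, 0, 0, 1], [0, 0, 0, 0, 0, 0, 1], [0, 0, 0, 0, 0, 0, 1], [0, 0, 0, 0, 0, 0, 1]]]' | python3 -m pendant >/dev/null; python3 shot.py a.png
python3 -c "
import cv2;cv2.imwrite('pics/ab2.png',cv2.hconcat([cv2.imread('a.png'),cv2.imread('b.png')]))"
```

```text
[0.53854952 0.37667952 0.16684655] -0.0004093479495483546
[0.53853823 0.37672311 0.16686411] 0.997174413680996
```

View pics/ab2.png

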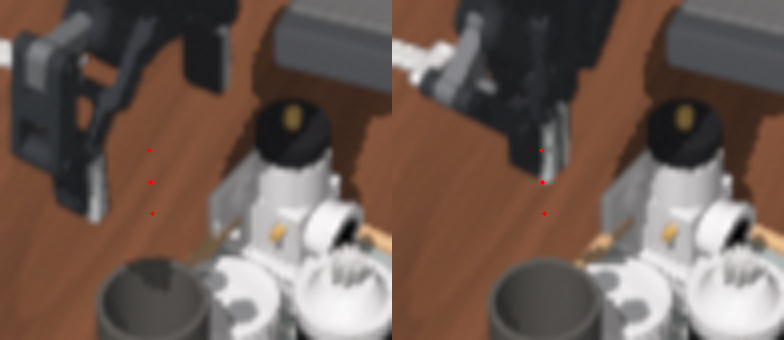

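```bash
python3 - <<'E'
from geo import *
for z in (.147,.157,.167,.177,.187,.197):
    print(z, w('side',222.9,260.4,z).round(1), [w('top',u,206.4,z).round(1).tolist() for u in (66.6,72.6)])
E
```

```text
0.147 [553.9 341.6] [[539.9, 397.0], [540.2, 384.5]]
0.157 [549.7 350.4] [[538.9, 391.8], [539.2, 379.5]]
0.167 [545.5 359.3] [[538.0, 386.6], [538.2, 374.4]]
0.177 [541.2 368.2] [[537.0, 381.5], [537.2, 369.4]]
0.187 [537. 377.] [[536.0, 376.3], [536.2, 364.4]]
0.197 [532.8 385.9] [[535.0, 371.1], [535.2, 359.4]]
```

Triangulation puts the shut tip 10–20 mm above the reported TCP. I'll measure it directly by touching the bare bench between tray and scale with the shut fingers.

Careful with the scale: shifts go in shares of 0.75 m and turns go in shares of 4 rad. That gives: -0.235 m / 0.75 = -0.3133, -0.22 m / 0.75 = -0.2933.

```bash
echo '[[[0, 0, -0.0533, 0, 0, 0, 0], [0, 0, -0.1067, 0, 0, 0, 0], [0, -0.04, -0.12, 0, 0, 0, 0], [0, -0.0933, -0.12, 0, 0, 0, 0], [0, -0.1467, -0.12, 0, 0, 0, 0], [0, -0.2, -0.12, 0, 0, 0, 0], [0.0133, -0.2533, -0.12, 0, 0, 0, 0], [0.0133, -0.2933, -0.12, 0, 0, 0, 0], [0.0147, -0.3133, -0.12, 0, 0, 0, 0], [0.0147, -0.3133, -0.12, 0, 0, 0, 0], [0.0147, -0.3133, -0.12, 0, 0, 0, 0]]]' | python3 -m pendant; python3 go.py 480 148 30 480 148 10
```

```text
time_s: 9.55
position: [0.4807, 0.1494, 0.257]
tool_rot: [[-0.979, 0.202, 0.001], [0.202, 0.979, 0.001], [-0.0, 0.001, -1.0]]
ft_force: [1.1, -0.3, -0.4]
opening: -0.005
grip_force: 0.0
t 9.55 p [480.7 149.4 257. ] F [ 1.1 -0.3 -0.4] op -0.005 grip 0.0 j [10. 13.  1. 78.  0. 22.]
to [480.0, 148.0, 30.0] shift [ 0.0005 -0.0017  0.227 ] rot [ 0.05  0.03 -0.27]
to [480.0, 148.0, 10.0] shift [ 0.0005 -0.0017  0.247 ] rot [ 0.05  0.03 -0.27]
```

Scaled: 0.242 m / 0.75 = 0.3227, 0.235 m / 0.75 = 0.3133.

```bash
echo '[[[0, 0, 0.04, 0, 0, 0, 0], [0, 0, 0.0933, 0, 0, 0, 0], [0, 0, 0.1467, 0, 0, 0, 0], [0, 0, 0.2, 0, 0, 0, 0], [0, 0, 0.24, 0, 0, 0, 0], [0, 0, 0.2667, 0, 0, 0, 0], [0, 0, 0.2933, 0, 0, 0, 0], [0, 0, 0.3133, 0, 0, 0, 0], [0, 0, 0.3227, 0, 0, 0, 0], [0, 0, 0.3227, 0, 0, 0, 0], [0, 0, 0.3227, 0, 0, 0, 0]]]' | python3 -m pendant; python3 go.py
echo '[[[0, 0, 0.0053, 0, 0, 0, 0], [0, 0, 0.0107, 0, 0, 0, 0], [0, 0, 0.0107, 0, 0, 0, 0]]]' | python3 -m pendant|grep -E 'pos|ft'; echo '[[[0, 0, 0.0053, 0, 0, 0, 0], [0, 0, 0.0053, 0, 0, 0, 0]]]' | python3 -m pendant|grep -E 'pos|ft'
```

```text
time_s: 10.65
position: [0.4809, 0.1494, 0.0153]
tool_rot: [[-0.98, 0.201, 0.001], [0.201, 0.98, 0.0], [-0.001, 0.0, -1.0]]
ft_force: [0.1, 0.7, 0.6]
opening: 0.003
grip_force: 0.0
t 10.65 p [480.9 149.4  15.3] F [0.1 0.7 0.6] op 0.003 grip 0.0 j [ 10.  22. -25.  43.   0.  22.]
position: [0.4801, 0.1487, 0.0067]
ft_force: [-0.2, 0.5, -0.0]
position: [0.4799, 0.1486, 0.0025]
ft_force: [-0.1, -0.4, -0.2]
```

Scaled: 0.003 m / 0.75 = 0.004.

```bash
for i in 1; do echo '[[[0, 0, 0.004, 0, 0, 0, 0], [0, 0, 0.004, 0, 0, 0, 0]]]' | python3 -m pendant|grep -E 'pos|ft'; done; echo '[[[0, 0, 0.004, 0, 0, 0, 0], [0, 0, 0.004, 0, 0, 0, 0]]]' | python3 -m pendant|grep -E 'pos|ft';  echo '[[[0, 0, 0.004, 0, 0, 0, 0], [0, 0, 0.004, 0, 0, 0, 0]]]' | python3 -m pendant|grep -E 'pos|ft'
```

```text
position: [0.48, 0.1487, -0.0005]
ft_force: [0.1, 0.4, 0.4]
position: [0.48, 0.1487, -0.0035]
ft_force: [0.1, -0.2, -0.2]
position: [0.4799, 0.1487, -0.0065]
ft_force: [-0.2, 0.4, -0.3]
```

Scaled: 0.003 m / 0.75 = 0.004.

```bash
echo '[[[0, 0, 0.004, 0, 0, 0, 0], [0, 0, 0.004, 0, 0, 0, 0]]]' | python3 -m pendant|grep -E 'pos|ft'; echo '[[[0, 0, 0.004, 0, 0, 0, 0], [0, 0, 0.004, 0, 0, 0, 0]]]' | python3 -m pendant|grep -E 'pos|ft';  echo '[[[0, 0, 0.004, 0, 0, 0, 0], [0, 0, 0.004, 0, 0, 0, 0]]]' | python3 -m pendant|grep -E 'pos|ft'
```

```text
position: [0.48, 0.1487, -0.0095]
ft_force: [0.8, -1.2, 0.9]
position: [0.48, 0.1487, -0.0125]
ft_force: [-0.2, 0.6, -1.3]
position: [0.48, 0.1487, -0.0155]
ft_force: [0.0, 0.3, -0.2]
```

```bash
python3 - <<'E'
from crop import crop
import cv2
crop('side',220,150,90,140,'a',4); crop('top',170,185,100,140,'b',4)
cv2.imwrite('pics/touch.png',cv2.hconcat([cv2.imread('pics/a.png'),cv2.imread('pics/b.png')]))
E
```

```text
(no output)
```

View pics/touch.png

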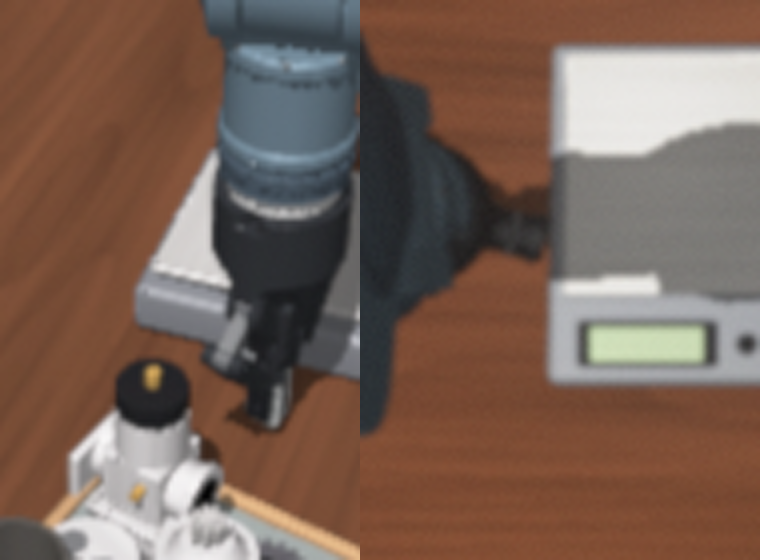

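Scaled: 0.002 m / 0.75 = 0.0027.

```bash
python3 - <<'E'
from geo import *
for z in (0,.005,.01): print(z,w('side',287.6,256.6,z).round(1),[w('top',u,244,z).round(1).tolist() for u in (212,216)])
E
echo '[[[0, 0, 0.0027, 0, 0, 0, 0], [0, 0, 0.0027, 0, 0, 0, 0]]]' | python3 -m pendant|grep -E 'pos|ft'; echo '[[[0, 0, 0.0027, 0, 0, 0, 0], [0, 0, 0.0027, 0, 0, 0, 0]]]' | python3 -m pendant|grep -E 'pos|ft'; echo '[[[0, 0, 0.0027, 0, 0, 0, 0], [0, 0, 0.0027, 0, 0, 0, 0]]]' | python3 -m pendant|grep -E 'pos|ft'
```

```text
0 [477.7 143.6] [[469.0, 107.7], [469.2, 97.8]]
0.005 [476.5 148.5] [[468.9, 107.0], [469.1, 97.3]]
0.01 [475.3 153.3] [[468.9, 106.4], [469.1, 96.7]]
position: [0.4801, 0.1487, -0.0173]
ft_force: [0.1, -0.3, -0.7]
position: [0.48, 0.1487, -0.0194]
ft_force: [-0.8, -0.9, 0.4]
position: [0.4801, 0.1487, -0.0214]
ft_force: [0.8, 0.6, -0.2]
```

Scaled: 0.0015 m / 0.75 = 0.002.

```bash
echo '[[[0, 0, 0.002, 0, 0, 0, 0], [0, 0, 0.002, 0, 0, 0, 0]]]' | python3 -m pendant|grep -E 'pos|ft'; echo '[[[0, 0, 0.002, 0, 0, 0, 0], [0, 0, 0.002, 0, 0, 0, 0]]]' | python3 -m pendant|grep -E 'pos|ft'
```

```text
position: [0.4801, 0.1487, -0.0228]
ft_force: [0.1, 0.6, -0.3]
position: [0.4801, 0.1487, -0.0243]
ft_force: [-0.2, 0.0, -0.0]
```

Scaled: 0.0015 m / 0.75 = 0.002.

```bash
for a in 1; do echo '[[[0, 0, 0.002, 0, 0, 0, 0], [0, 0, 0.002, 0, 0, 0, 0]]]' | python3 -m pendant|grep -E 'pos|ft'; echo '[[[0, 0, 0.002, 0, 0, 0, 0], [0, 0, 0.002, 0, 0, 0, 0]]]' | python3 -m pendant|grep -E 'pos|ft'; echo '[[[0, 0, 0.002, 0, 0, 0, 0], [0, 0, 0.002, 0, 0, 0, 0]]]' | python3 -m pendant|grep -E 'pos|ft'; done; python3 - <<'E'
from crop import crop
crop('side',250,210,60,60,'touch2',8)
E
```

```text
position: [0.4801, 0.1487, -0.0258]
ft_force: [0.3, -0.4, 0.4]
position: [0.4801, 0.1487, -0.0273]
ft_force: [0.9, -0.1, -0.1]
position: [0.4801, 0.1487, -0.0288]
ft_force: [-0.0, 1.0, 0.7]
```

View pics/touch2.png

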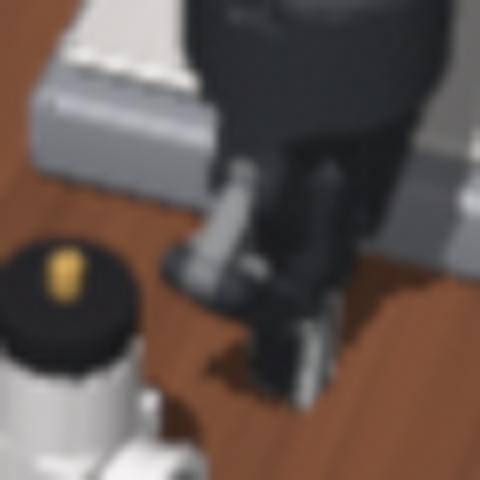

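The tip at (305,408) looks about at the bench surface. I'll continue in small steps until it makes contact.

Scaled: 0.0015 m / 0.75 = 0.002.

```bash
echo '[[[0, 0, 0.002, 0, 0, 0, 0], [0, 0, 0.002, 0, 0, 0, 0]]]' | python3 -m pendant|grep -E 'pos|ft'; echo '[[[0, 0, 0.002, 0, 0, 0, 0], [0, 0, 0.002, 0, 0, 0, 0]]]' | python3 -m pendant|grep -E 'pos|ft'; echo '[[[0, 0, 0.002, 0, 0, 0, 0], [0, 0, 0.002, 0, 0, 0, 0]]]' | python3 -m pendant|grep -E 'pos|ft'
```

```text
position: [0.4802, 0.1487, -0.0302]
ft_force: [-0.3, -0.5, 1.2]
position: [0.4803, 0.1488, -0.0304]
ft_force: [-4.4, -0.9, 13.1]
position: [0.4804, 0.1488, -0.0305]
ft_force: [-8.3, -1.3, 26.3]
```

The bench contact comes at reported z = −30.2, so the tip is about 30 mm above the reported TCP here. I'll check on the pan (52 mm) whether that offset is constant.

Scaled: -0.14 m / 0.75 = -0.1867, -0.13 m / 0.75 = -0.1733.

```bash
echo '[[[0, 0, -0.0533, 0, 0, 0, 0], [0, 0, -0.12, 0, 0, 0, 0], [0, 0, -0.1733, 0, 0, 0, 0], [-0.0133, -0.04, -0.1867, 0, 0, 0, 0], [-0.04, -0.0933, -0.1867, 0, 0, 0, 0], [-0.06, -0.1467, -0.1867, 0, 0, 0, 0], [-0.0733, -0.1667, -0.1733, 0, 0, 0, 0], [-0.0733, -0.1667, -0.1467, 0, 0, 0, 0], [-0.0733, -0.1667, -0.12, 0, 0, 0, 0], [-0.0733, -0.1667, -0.1, 0, 0, 0, 0], [-0.0733, -0.1667, -0.0867, 0, 0, 0, 0], [-0.0733, -0.1667, -0.0867, 0, 0, 0, 0]]]' | python3 -m pendant | grep -E 'pos|ft'
```

```text
position: [0.5074, 0.0154, 0.0306]
ft_force: [-0.8, -0.2, -0.2]
```

Scaled: 0.004 m / 0.75 = 0.0053, 0.002 m / 0.75 = 0.0027.

```bash
echo '[[[0, 0, 0.0027, 0, 0, 0, 0], [0, 0, 0.0053, 0, 0, 0, 0], [0, 0, 0.0053, 0, 0, 0, 0]]]' | python3 -m pendant|grep -E 'pos|ft'; echo '[[[0, 0, 0.0027, 0, 0, 0, 0], [0, 0, 0.0027, 0, 0, 0, 0]]]' | python3 -m pendant|grep -E 'pos|ft';echo '[[[0, 0, 0.002, 0, 0, 0, 0], [0, 0, 0.002, 0, 0, 0, 0]]]' | python3 -m pendant|grep -E 'pos|ft'
```

```text
position: [0.5094, 0.0152, 0.0284]
ft_force: [-0.0, -0.8, 0.5]
position: [0.509, 0.0152, 0.026]
ft_force: [0.6, -0.4, -0.5]
position: [0.5088, 0.0152, 0.0243]
ft_force: [-0.4, -0.0, -0.4]
```

Scaled: 0.0015 m / 0.75 = 0.002.

```bash
echo '[[[0, 0, 0.002, 0, 0, 0, 0], [0, 0, 0.002, 0, 0, 0, 0]]]' | python3 -m pendant|grep -E 'pos|ft'; echo '[[[0, 0, 0.002, 0, 0, 0, 0], [0, 0, 0.002, 0, 0, 0, 0]]]' | python3 -m pendant|grep -E 'pos|ft';echo '[[[0, 0, 0.002, 0, 0, 0, 0], [0, 0, 0.002, 0, 0, 0, 0]]]' | python3 -m pendant|grep -E 'pos|ft'
```

```text
position: [0.5087, 0.0152, 0.0227]
ft_force: [-0.2, -0.5, -0.6]
position: [0.509, 0.0152, 0.0217]
ft_force: [-1.6, -0.3, 3.2]
position: [0.509, 0.0152, 0.0216]
ft_force: [-5.1, -0.4, 16.5]
```

The pan contact gives the same offset (30 mm), so it's constant along z: true tip z = reported + 30. I'll check xy with the open-tip midpoint and then go for the liner.

Scaled: 0.28 m / 0.75 = 0.3733, 0.25 m / 0.75 = 0.3333.

```bash
python3 -c "
from geo import *
for z in (.203,.207): print(w('side',222.3,254.2,z))"
echo '[[[0, 0, -0.04, 0, 0, 0, 0], [0, 0, -0.1067, 0, 0, 0, 0.5], [0, 0, -0.1733, 0, 0, 0, 1], [0, 0, -0.24, 0, 0, 0, 1], [0, 0, -0.28, 0, 0, 0, 1], [0, 0.0267, -0.2933, 0, 0, 0, 1], [0, 0.08, -0.2933, 0, 0, 0, 1], [0, 0.1333, -0.2933, 0, 0, 0, 1], [0, 0.2, -0.2933, 0, 0, 0, 1], [0, 0.2667, -0.2933, 0, 0, 0, 1], [0, 0.3333, -0.2933, 0, 0, 0, 1], [0, 0.3733, -0.2933, 0, 0, 0, 1]]]' | python3 -m pendant | grep pos; python3 go.py 538 375.5 240
```

```text
[537.38021449 377.73512018]
[535.63798432 381.37300209]
position: [0.5654, 0.293, 0.2391]
t 18.55 p [565.4 293.  239.1] F [ 1.3 -0.2  0.1] op 1.003 grip 0.0 j [22. 29. 22. 83.  0. 33.]
to [538.0, 375.5, 240.0] shift [ 0.0433  0.0754 -0.0009] rot [ 0.03 -0.03 -0.11]
```

Scaled: 0.195 m / 0.75 = 0.26, 0.0433 m / 0.75 = 0.0577.

```bash
echo '[[[0.02, 0.0333, 0, 0, 0, 0, 1], [0.0467, 0.08, 0, 0, 0, 0, 1], [0.0577, 0.1007, 0.0267, 0, 0, 0, 1], [0.0577, 0.1007, 0.08, 0, 0, 0, 1], [0.0577, 0.1007, 0.12, 0, 0, 0, 1], [0.0577, 0.1007, 0.16, 0, 0, 0, 1], [0.0577, 0.1007, 0.1867, 0, 0, 0, 1], [0.0577, 0.1007, 0.2133, 0, 0, 0, 1], [0.0577, 0.1007, 0.24, 0, 0, 0, 1], [0.0577, 0.1007, 0.26, 0, 0, 0, 1], [0.0577, 0.1007, 0.26, 0, 0, 0, 1], [0.0577, 0.1007, 0.26, 0, 0, 0, 1]]]' | python3 -m pendant | grep ft; python3 go.py 538 375.5 44
```

```text
ft_force: [-0.7, 0.2, -0.8]
t 19.75 p [538.  372.   44.7] F [-0.7  0.2 -0.8] op 0.999 grip 0.0 j [29. 35.  3. 58. -0. 41.]
to [538.0, 375.5, 44.0] shift [0.0008 0.0034 0.0007] rot [-0.04 -0.04 -0.27]
```

Scaled: 0.003 m / 0.75 = 0.004, 0.002 m / 0.75 = 0.0027.

```bash
echo '[[[0, 0.0027, 0, 0, 0, 0, 1], [0, 0.004, 0, 0, 0, 0, 1], [0, 0.004, 0, 0, 0, 0, 0.8], [0, 0.004, 0, 0, 0, 0, 0.7]]]' | python3 -m pendant|grep -E 'pos|ft|open'; echo '[[[0, 0, 0, 0, 0, 0, 0.6], [0, 0, 0, 0, 0, 0, 0.5], [0, 0, 0, 0, 0, 0, 0.3]]]' | python3 -m pendant|grep -E 'pos|ft|open|grip';
```

```text
position: [0.5393, 0.3753, 0.0454]
ft_force: [-0.7, -0.7, -0.2]
opening: 0.703
position: [0.5396, 0.3759, 0.0459]
ft_force: [-0.9, 2.1, 5.6]
opening: 0.628
grip_force: 62.3
```

Scaled: -0.178 m / 0.75 = -0.2373, -0.16 m / 0.75 = -0.2133.

```bash
echo '[[[0, 0, -0.0067, 0, 0, 0, 0], [0, 0, -0.0267, 0, 0, 0, 0], [0, 0, -0.06, 0, 0, 0, 0], [0, 0, -0.1067, 0, 0, 0, 0], [0, 0, -0.1533, 0, 0, 0, 0], [0, 0, -0.1867, 0, 0, 0, 0], [-0.004, -0.0133, -0.2067, 0, 0, 0, 0], [-0.0107, -0.04, -0.2133, 0, 0, 0, 0], [-0.0213, -0.08, -0.2133, 0, 0, 0, 0], [-0.0347, -0.1307, -0.2133, 0, 0, 0, 0], [-0.0493, -0.184, -0.2133, 0, 0, 0, 0], [-0.064, -0.2373, -0.2133, 0, 0, 0, 0]]]' | python3 -m pendant|grep -E 'grip|open'; python3 go.py 576 -298 205
```

```text
opening: 0.622
grip_force: 64.2
t 21.65 p [547.9 187.3 202.5] F [ 0.3 -0.2 -5.2] op 0.622 grip 64.2 j [13. 22.  6. 74. -0. 24.]
to [576.0, -298.0, 205.0] shift [-0.126  -0.4695 -0.0015] rot [-0.19 -0.22 -0.31]
```

Scaled: -0.472 m / 0.75 = -0.6293, -0.125 m / 0.75 = -0.1667.

```bash
echo '[[[-0.0147, -0.0533, 0, 0, 0, 0, 0], [-0.0293, -0.1067, 0, 0, 0, 0, 0], [-0.044, -0.16, 0, 0, 0, 0, 0], [-0.0587, -0.22, 0, 0, 0, 0, 0], [-0.0733, -0.28, 0, 0, 0, 0, 0], [-0.0893, -0.34, 0, 0, 0, 0, 0], [-0.1053, -0.4, 0, 0, 0, 0, 0], [-0.1213, -0.46, 0, 0, 0, 0, 0], [-0.1373, -0.52, 0, 0, 0, 0, 0], [-0.1507, -0.5707, 0, 0, 0, 0, 0], [-0.1613, -0.6107, 0, 0, 0, 0, 0], [-0.1667, -0.6293, 0, 0, 0, 0, 0]]]' | python3 -m pendant|grep -E 'grip|open'; python3 go.py 576 -298 42.5
```

```text
opening: 0.627
grip_force: 64.4
t 22.85 p [ 573.7 -300.3  202.1] F [ 0.   1.4 -5.3] op 0.627 grip 64.4 j [-33.  31.  19.  79.  -0. -21.]
to [576.0, -298.0, 42.5] shift [-0.0025  0.0027  0.1596] rot [-0.01 -0.28 -0.53]
```

Scaled: 0.158 m / 0.75 = 0.2107, 0.1565 m / 0.75 = 0.2087.

```bash
echo '[[[0, 0, 0.02, 0, 0, 0, 0], [0, 0, 0.06, 0, 0, 0, 0], [0, 0, 0.1067, 0, 0, 0, 0], [0, 0, 0.1467, 0, 0, 0, 0], [0, 0, 0.1733, 0, 0, 0, 0], [0, 0, 0.1907, 0, 0, 0, 0], [0, 0, 0.2, 0, 0, 0, 0], [0, 0, 0.2053, 0, 0, 0, 0], [0, 0, 0.2087, 0, 0, 0, 0], [0, 0, 0.2107, 0, 0, 0, 0], [0, 0, 0.2107, 0, 0, 0, 0]]]' | python3 -m pendant|grep -E 'pos|ft'; echo '[[[0, 0, 0.0013, 0, 0, 0, 0], [0, 0, 0.0013, 0, 0, 0, 0]]]' | python3 -m pendant|grep -E 'pos|ft'
```

```text
position: [0.5775, -0.2968, 0.0476]
ft_force: [-0.3, -0.3, -5.0]
position: [0.5772, -0.2966, 0.0463]
ft_force: [-0.6, 0.1, -4.1]
```

Scaled: 0.002 m / 0.75 = 0.0027, 0.001 m / 0.75 = 0.0013.

```bash
echo '[[[0, 0, 0.0013, 0, 0, 0, 0], [0, 0, 0.0027, 0, 0, 0, 0], [0, 0, 0.0027, 0, 0, 0, 0]]]' | python3 -m pendant|grep -E 'pos|ft'; echo '[[[0, 0, 0.0013, 0, 0, 0, 0], [0, 0, 0.0013, 0, 0, 0, 0]]]' | python3 -m pendant|grep -E 'pos|ft';echo '[[[0, 0, 0.0013, 0, 0, 0, 0], [0, 0, 0.0013, 0, 0, 0, 0]]]' | python3 -m pendant|grep -E 'pos|ft'
```

```text
position: [0.5768, -0.2964, 0.0437]
ft_force: [0.0, 0.5, -4.8]
position: [0.577, -0.2965, 0.043]
ft_force: [0.2, 0.1, -4.5]
position: [0.5774, -0.2966, 0.0429]
ft_force: [-0.9, 2.2, 2.0]
```

Scaled: 0.19 m / 0.75 = 0.2533, -0.18 m / 0.75 = -0.24.

```bash
echo '[[[0, 0, 0, 0, 0, 0, 0.75], [0, 0, 0, 0, 0, 0, 1], [0, 0, 0, 0, 0, 0, 1], [0, 0, -0.0267, 0, 0, 0, 1], [0, 0, -0.08, 0, 0, 0, 1], [0, 0, -0.1467, 0, 0, 0, 1], [0, 0, -0.2, 0, 0, 0, 1], [0.0067, 0.0267, -0.2267, 0, 0, 0, 1], [0.0267, 0.08, -0.24, 0, 0, 0, 1], [0.0453, 0.1333, -0.24, 0, 0, 0, 1], [0.064, 0.1933, -0.24, 0, 0, 0, 1], [0.0827, 0.2533, -0.24, 0, 0, 0, 1]]]' | python3 -m pendant|grep -E 'open|ft'; echo '[[[0.0187, 0.06, 0, 0, 0, 0, 1], [0.0373, 0.12, 0, 0, 0, 0, 1], [0.056, 0.18, 0, 0, 0, 0, 1], [0.0747, 0.24, 0, 0, 0, 0, 1], [0.0933, 0.3, 0, 0, 0, 0, 1], [0.1133, 0.3533, 0, 0, 0, 0, 1], [0.1333, 0.4067, 0, 0, 0, 0, 1], [0.1467, 0.44, 0, 0, 0, 0, 1], [0.148, 0.4467, 0, 0, 0, 0, 1], [0.148, 0.4467, 0, 0, 0, 0, 1]]]' | python3 -m pendant|grep open;  python3 go.py 513.5 252.8 57
```

```text
ft_force: [0.4, 0.4, 0.0]
opening: 0.997
opening: 1.001
t 27.05 p [513.7 253.2 221.8] F [0.3 0.1 0.5] op 1.001 grip 0.0 j [20. 21.  7. 76. -0. 31.]
to [513.5, 252.8, 57.0] shift [ 0.0002 -0.0004  0.1648] rot [-0.02  0.03 -0.17]
```

Scaled: 0.165 m / 0.75 = 0.22, 0.162 m / 0.75 = 0.216.

```bash
echo '[[[0, 0, 0.04, 0, 0, 0, 1], [0, 0, 0.0867, 0, 0, 0, 1], [0, 0, 0.1333, 0, 0, 0, 1], [0, 0, 0.1733, 0, 0, 0, 1], [0, 0, 0.2, 0, 0, 0, 1], [0, 0, 0.216, 0, 0, 0, 1], [0, 0, 0.22, 0, 0, 0, 1], [0, 0, 0.22, 0, 0, 0, 1], [0, 0, 0.22, 0, 0, 0, 0.8]]]' | python3 -m pendant |grep -E 'pos|ft'; echo '[[[0, 0, 0, 0, 0, 0, 0.65], [0, 0, 0, 0, 0, 0, 0.5], [0, 0, 0, 0, 0, 0, 0.4], [0, 0, 0, 0, 0, 0, 0.2], [0, 0, 0, 0, 0, 0, 0.2]]]' | python3 -m pendant;
```

```text
position: [0.5149, 0.2527, 0.0582]
ft_force: [-0.1, -0.1, 0.8]
time_s: 28.45
position: [0.5145, 0.2534, 0.058]
tool_rot: [[-0.979, 0.202, 0.002], [0.202, 0.979, 0.001], [-0.002, 0.002, -1.0]]
ft_force: [0.1, 1.7, 6.4]
opening: 0.453
grip_force: 60.3
```

Scaled: -0.18 m / 0.75 = -0.24, -0.16 m / 0.75 = -0.2133.

```bash
echo '[[[0, 0, -0.0067, 0, 0, 0, 0], [0, 0, -0.0267, 0, 0, 0, 0], [0, 0, -0.06, 0, 0, 0, 0], [0, 0, -0.1067, 0, 0, 0, 0], [0, 0, -0.1533, 0, 0, 0, 0], [0, 0, -0.1867, 0, 0, 0, 0], [-0.0013, -0.0133, -0.2067, 0, 0, 0, 0], [-0.0067, -0.04, -0.2133, 0, 0, 0, 0], [-0.0133, -0.08, -0.2133, 0, 0, 0, 0], [-0.0213, -0.1307, -0.2133, 0, 0, 0, 0], [-0.0307, -0.184, -0.2133, 0, 0, 0, 0], [-0.04, -0.24, -0.2133, 0, 0, 0, 0]]]' | python3 -m pendant|grep -E 'grip|open|ft'; echo '[[[-0.0093, -0.056, 0, 0, 0, 0, 0], [-0.02, -0.1133, 0, 0, 0, 0, 0], [-0.0293, -0.1733, 0, 0, 0, 0, 0], [-0.0387, -0.2333, 0, 0, 0, 0, 0], [-0.048, -0.2933, 0, 0, 0, 0, 0], [-0.0573, -0.3533, 0, 0, 0, 0, 0], [-0.0667, -0.4133, 0, 0, 0, 0, 0], [-0.076, -0.4667, 0, 0, 0, 0, 0], [-0.084, -0.5133, 0, 0, 0, 0, 0], [-0.0907, -0.5493, 0, 0, 0, 0, 0], [-0.096, -0.5733, 0, 0, 0, 0, 0], [-0.096, -0.5773, 0, 0, 0, 0, 0]]]' | python3 -m pendant|grep -E 'grip|open'; python3 go.py 491 -368 55
```

```text
ft_force: [1.2, -0.3, -4.4]
opening: 0.456
grip_force: 61.3
opening: 0.455
grip_force: 61.4
t 30.85 p [ 488.2 -370.1  214.9] F [ 0.2  0.5 -5.6] op 0.455 grip 61.4 j [-43.  26.  14.  78.  -0. -31.]
to [491.0, -368.0, 55.0] shift [-0.0028  0.0025  0.1599] rot [ 0.04 -0.18 -0.42]
```

Scaled: 0.16 m / 0.75 = 0.2133, 0.159 m / 0.75 = 0.212.

```bash
echo '[[[0, 0, 0.02, 0, 0, 0, 0], [0, 0, 0.06, 0, 0, 0, 0], [0, 0, 0.1067, 0, 0, 0, 0], [0, 0, 0.1467, 0, 0, 0, 0], [0, 0, 0.1733, 0, 0, 0, 0], [0, 0, 0.1907, 0, 0, 0, 0], [0, 0, 0.2, 0, 0, 0, 0], [0, 0, 0.2053, 0, 0, 0, 0], [0, 0, 0.2093, 0, 0, 0, 0], [0, 0, 0.212, 0, 0, 0, 0], [0, 0, 0.2133, 0, 0, 0, 0], [0, 0, 0.2133, 0, 0, 0, 0]]]' | python3 -m pendant|grep -E 'pos|ft'; echo '[[[0, 0, 0.0013, 0, 0, 0, 0], [0, 0, 0.002, 0, 0, 0, 0], [0, 0, 0.002, 0, 0, 0, 0]]]' | python3 -m pendant|grep -E 'pos|ft'
```

```text
position: [0.4899, -0.3686, 0.0574]
ft_force: [-0.5, 0.3, -4.6]
position: [0.4896, -0.3683, 0.0554]
ft_force: [-0.8, 0.2, -4.8]
```

Scaled: 0.001 m / 0.75 = 0.0013.

```bash
echo '[[[0, 0, 0.0013, 0, 0, 0, 0], [0, 0, 0.0013, 0, 0, 0, 0]]]' | python3 -m pendant|grep -E 'pos|ft'; echo '[[[0, 0, 0.0013, 0, 0, 0, 0], [0, 0, 0.0013, 0, 0, 0, 0]]]' | python3 -m pendant|grep -E 'pos|ft'
```

```text
position: [0.4898, -0.3684, 0.055]
ft_force: [-0.2, 1.1, 1.5]
position: [0.49, -0.3684, 0.055]
ft_force: [-2.8, 3.5, 6.0]
```

Scaled: -0.18 m / 0.75 = -0.24, -0.17 m / 0.75 = -0.2267.

```bash
echo '[[[0, 0, 0, 0, 0, 0, 0.75], [0, 0, 0, 0, 0, 0, 1], [0, 0, 0, 0, 0, 0, 1], [0, 0, 0, 0, 0, 0, 1], [0, 0, -0.0267, 0, 0, 0, 1], [0, 0, -0.08, 0, 0, 0, 1], [0, 0, -0.1467, 0, 0, 0, 1], [0, 0, -0.2, 0, 0, 0, 1], [0.0067, 0.0267, -0.2267, 0, 0, 0, 1], [0.0227, 0.08, -0.24, 0, 0, 0, 1], [0.0373, 0.1333, -0.24, 0, 0, 0, 1], [0.052, 0.1933, -0.24, 0, 0, 0, 1]]]' | python3 -m pendant|grep -E 'open|ft'; echo '[[[0.016, 0.06, 0, 0, 0, 0, 1], [0.032, 0.12, 0, 0, 0, 0, 1], [0.048, 0.18, 0, 0, 0, 0, 1], [0.0627, 0.24, 0, 0, 0, 0, 1], [0.0773, 0.3, 0, 0, 0, 0, 1], [0.0933, 0.36, 0, 0, 0, 0, 1], [0.1093, 0.42, 0, 0, 0, 0, 1], [0.124, 0.48, 0, 0, 0, 0, 1], [0.1387, 0.54, 0, 0, 0, 0, 1], [0.1533, 0.6, 0, 0, 0, 0, 1], [0.1667, 0.6533, 0, 0, 0, 0, 1], [0.176, 0.7, 0, 0, 0, 0, 1]]]' | python3 -m pendant|grep open; echo '[[[0.0027, 0.0067, 0.0067, 0, 0, 0, 1], [0.0027, 0.0067, 0.0133, 0, 0, 0, 1], [0.0027, 0.0067, 0.0133, 0, 0, 0, 1]]]' | python3 -m pendant|grep open;  python3 go.py 456.8 328 39
```

```text
ft_force: [1.5, 0.8, -1.0]
opening: 0.998
opening: 0.999
opening: 1.001
t 35.45 p [456.1 326.5 222.2] F [ 0.  -1.2  0. ] op 1.001 grip 0.0 j [29. 20.  5. 75. -0. 41.]
to [456.8, 328.0, 39.0] shift [-0.0006  0.002   0.1832] rot [-0.12 -0.08 -0.3 ]
```

Scaled: 0.182 m / 0.75 = 0.2427, 0.174 m / 0.75 = 0.232.

```bash
echo '[[[0, 0.0013, 0.04, 0, 0, 0, 1], [0, 0.0013, 0.0933, 0, 0, 0, 1], [0, 0.0013, 0.1467, 0, 0, 0, 1], [0, 0.0013, 0.1867, 0, 0, 0, 1], [0, 0.0013, 0.2133, 0, 0, 0, 1], [0, 0.0013, 0.232, 0, 0, 0, 1], [0, 0.0013, 0.2427, 0, 0, 0, 1], [0, 0.0013, 0.2427, 0, 0, 0, 1], [0, 0.0013, 0.2427, 0, 0, 0, 0.8]]]' | python3 -m pendant |grep -E 'pos|ft'; echo '[[[0, 0, 0, 0, 0, 0, 0.7], [0, 0, 0, 0, 0, 0, 0.6], [0, 0, 0, 0, 0, 0, 0.5], [0, 0, 0, 0, 0, 0, 0.2], [0, 0, 0, 0, 0, 0, 0.2]]]' | python3 -m pendant;
```

```text
position: [0.4575, 0.3283, 0.0422]
ft_force: [1.1, -0.6, 0.4]
time_s: 36.85
position: [0.4582, 0.3301, 0.0431]
tool_rot: [[-0.979, 0.202, 0.003], [0.202, 0.979, 0.002], [-0.002, 0.003, -1.0]]
ft_force: [-0.1, 2.3, 5.0]
opening: 0.565
grip_force: 61.4
```

Scaled: -0.18 m / 0.75 = -0.24, -0.16 m / 0.75 = -0.2133.

```bash
echo '[[[0, 0, -0.0067, 0, 0, 0, 0], [0, 0, -0.0267, 0, 0, 0, 0], [0, 0, -0.06, 0, 0, 0, 0], [0, 0, -0.1067, 0, 0, 0, 0], [0, 0, -0.1533, 0, 0, 0, 0], [0, 0, -0.1867, 0, 0, 0, 0], [-0.0013, -0.0133, -0.2067, 0, 0, 0, 0], [-0.0067, -0.04, -0.2133, 0, 0, 0, 0], [-0.0133, -0.08, -0.2133, 0, 0, 0, 0], [-0.0213, -0.1307, -0.2133, 0, 0, 0, 0], [-0.0307, -0.184, -0.2133, 0, 0, 0, 0], [-0.04, -0.24, -0.2133, 0, 0, 0, 0]]]' | python3 -m pendant|grep -E 'grip|open|ft'; echo '[[[-0.0093, -0.056, 0, 0, 0, 0, 0], [-0.02, -0.1133, 0, 0, 0, 0, 0], [-0.0293, -0.1733, 0, 0, 0, 0, 0], [-0.0387, -0.2333, 0, 0, 0, 0, 0], [-0.048, -0.2933, 0, 0, 0, 0, 0], [-0.0573, -0.3533, 0, 0, 0, 0, 0], [-0.0667, -0.4067, 0, 0, 0, 0, 0], [-0.076, -0.4533, 0, 0, 0, 0, 0], [-0.084, -0.4933, 0, 0, 0, 0, 0], [-0.0907, -0.5267, 0, 0, 0, 0, 0], [-0.096, -0.5467, 0, 0, 0, 0, 0], [-0.096, -0.5493, 0, 0, 0, 0, 0]]]' | python3 -m pendant|grep -E 'grip|open'; python3 go.py 439 -271 40
```

```text
ft_force: [0.7, -1.0, -7.8]
opening: 0.561
grip_force: 63.9
opening: 0.563
grip_force: 64.2
t 39.25 p [ 436.3 -272.7  200.2] F [ 0.  -0.6 -7.9] op 0.563 grip 64.2 j [-39.  15.  -5.  70.  -0. -27.]
to [439.0, -271.0, 40.0] shift [-0.0026  0.0021  0.1602] rot [ 0.03 -0.12 -0.38]
```

Scaled: 0.16 m / 0.75 = 0.2133, 0.159 m / 0.75 = 0.212.

```bash
echo '[[[0, 0, 0.02, 0, 0, 0, 0], [0, 0, 0.06, 0, 0, 0, 0], [0, 0, 0.1067, 0, 0, 0, 0], [0, 0, 0.1467, 0, 0, 0, 0], [0, 0, 0.1733, 0, 0, 0, 0], [0, 0, 0.1907, 0, 0, 0, 0], [0, 0, 0.2, 0, 0, 0, 0], [0, 0, 0.2053, 0, 0, 0, 0], [0, 0, 0.2093, 0, 0, 0, 0], [0, 0, 0.212, 0, 0, 0, 0], [0, 0, 0.2133, 0, 0, 0, 0], [0, 0, 0.2133, 0, 0, 0, 0]]]' | python3 -m pendant|grep -E 'pos|ft'; echo '[[[0, 0, 0.0013, 0, 0, 0, 0], [0, 0, 0.0013, 0, 0, 0, 0]]]' | python3 -m pendant|grep -E 'pos|ft'
```

```text
position: [0.4373, -0.2719, 0.0418]
ft_force: [-0.1, -0.8, -7.1]
position: [0.4371, -0.2718, 0.0405]
ft_force: [-0.7, 0.3, -8.0]
```

Scaled: 0.001 m / 0.75 = 0.0013.

```bash
echo '[[[0, 0, 0.0013, 0, 0, 0, 0], [0, 0, 0.0013, 0, 0, 0, 0]]]' | python3 -m pendant|grep -E 'pos|ft'; echo '[[[0, 0, 0.0013, 0, 0, 0, 0], [0, 0, 0.0013, 0, 0, 0, 0]]]' | python3 -m pendant|grep -E 'pos|ft'
```

```text
position: [0.4374, -0.2719, 0.0401]
ft_force: [-0.6, 1.6, -0.7]
position: [0.4377, -0.2719, 0.04]
ft_force: [-1.9, 3.9, 7.9]
```

Scaled: -0.17 m / 0.75 = -0.2267, -0.15 m / 0.75 = -0.2.

```bash
echo '[[[0, 0, 0, 0, 0, 0, 0.75], [0, 0, 0, 0, 0, 0, 1], [0, 0, 0, 0, 0, 0, 1], [0, 0, 0, 0, 0, 0, 1], [0, 0, -0.0267, 0, 0, 0, 1], [0, 0, -0.08, 0, 0, 0, 1], [0, 0, -0.1467, 0, 0, 0, 1], [0, 0, -0.2, 0, 0, 0, 1], [0.0013, 0.0267, -0.2267, 0, 0, 0, 1], [0.004, 0.08, -0.2267, 0, 0, 0, 1], [0.0067, 0.1333, -0.2267, 0, 0, 0, 1], [0.0093, 0.1933, -0.2267, 0, 0, 0, 1]]]' | python3 -m pendant|grep -E 'open|ft'; echo '[[[0.0027, 0.06, 0, 0, 0, 0, 1], [0.0067, 0.12, 0, 0, 0, 0, 1], [0.0093, 0.18, 0, 0, 0, 0, 1], [0.012, 0.24, 0, 0, 0, 0, 1], [0.016, 0.3, 0, 0, 0, 0, 1], [0.02, 0.36, 0, 0, 0, 0, 1], [0.0227, 0.42, 0, 0, 0, 0, 1], [0.0267, 0.48, 0, 0, 0, 0, 1], [0.0307, 0.5333, 0, 0, 0, 0, 1], [0.0333, 0.5733, 0, 0, 0, 0, 1], [0.0347, 0.5947, 0, 0, 0, 0, 1], [0.0347, 0.5947, 0, 0, 0, 0, 1]]]' | python3 -m pendant|grep open;  python3 go.py 525 314.3 -16
```

```text
ft_force: [0.6, -0.1, 0.4]
opening: 1.001
opening: 0.998
t 43.45 p [524.2 316.  207.7] F [ 1.  -0.3  0. ] op 0.998 grip 0.0 j [25. 26. 12. 76.  0. 37.]
to [525.0, 314.3, -16.0] shift [-0.0012 -0.0016  0.2237] rot [ 0.01 -0.01 -0.09]
```

```bash
python3 - <<'E'
import cv2
from bench import imaging
from geo import *
d=imaging.get_image('top')['image'][:,:,::-1]; s=imaging.get_image('side')['image'][:,:,::-1]
f=lambda i,c,r,w,h,k:cv2.resize(i[r:r+h,c:c+w],(w*k,h*k),interpolation=cv2.INTER_CUBIC)
cv2.imwrite('pics/mid.png',cv2.hconcat([f(d,335,175,110,120,3),f(s,270,100,110,120,3)]))
E
```

```text
(no output)
```

View pics/mid.png

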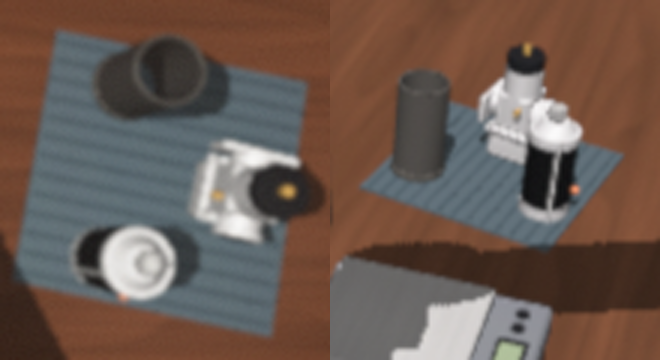

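The picture shows all three standing upright on the mat: liner at (170,70), carburettor at (245,190) and starter at (135,265). Now the piston.

Scaled: 0.223 m / 0.75 = 0.2973, 0.22 m / 0.75 = 0.2933.

```bash
echo '[[[-0.0013, -0.002, 0.0533, 0, 0, 0, 1], [-0.0013, -0.002, 0.1133, 0, 0, 0, 1], [-0.0013, -0.002, 0.1733, 0, 0, 0, 1], [-0.0013, -0.002, 0.22, 0, 0, 0, 1], [-0.0013, -0.002, 0.2533, 0, 0, 0, 1], [-0.0013, -0.002, 0.28, 0, 0, 0, 1], [-0.0013, -0.002, 0.2933, 0, 0, 0, 1], [-0.0013, -0.002, 0.2973, 0, 0, 0, 1], [-0.0013, -0.002, 0.2973, 0, 0, 0, 1], [-0.0013, -0.002, 0.2973, 0, 0, 0, 0.8]]]' | python3 -m pendant |grep -E 'pos|ft'; echo '[[[0, 0, 0, 0, 0, 0, 0.7], [0, 0, 0, 0, 0, 0, 0.6], [0, 0, 0, 0, 0, 0, 0.5], [0, 0, 0, 0, 0, 0, 0.3], [0, 0, 0, 0, 0, 0, 0.3]]]' | python3 -m pendant; python3 go.py 508 15.5 80
```

```text
position: [0.5261, 0.3124, -0.0132]
ft_force: [-0.1, -0.4, 0.1]
time_s: 45.05
position: [0.5265, 0.3134, -0.0127]
tool_rot: [[-0.979, 0.202, 0.003], [0.202, 0.979, 0.002], [-0.003, 0.003, -1.0]]
ft_force: [0.2, 0.6, 6.3]
opening: 0.617
grip_force: 62.5
t 45.05 p [526.5 313.4 -12.7] F [0.2 0.6 6.3] op 0.617 grip 62.5 j [25. 34. -9. 47.  0. 36.]
to [508.0, 15.5, 80.0] shift [-0.0422 -0.2952 -0.0934] rot [ 0.16  0.17 -0.24]
```

Scaled: -0.294 m / 0.75 = -0.392, -0.05 m / 0.75 = -0.0667.

```bash
echo '[[[0, 0, -0.0067, 0, 0, 0, 0], [0, 0, -0.0267, 0, 0, 0, 0], [0, 0, -0.0667, 0, 0, 0, 0], [0, 0, -0.12, 0, 0, 0, 0], [-0.004, -0.0267, -0.16, 0, 0, 0, 0], [-0.012, -0.08, -0.1733, 0, 0, 0, 0], [-0.02, -0.1333, -0.1733, 0, 0, 0, 0], [-0.028, -0.1933, -0.1733, 0, 0, 0, 0], [-0.036, -0.2533, -0.1733, 0, 0, 0, 0], [-0.044, -0.3133, -0.1733, 0, 0, 0, 0], [-0.052, -0.36, -0.1733, 0, 0, 0, 0], [-0.0573, -0.392, -0.1733, 0, 0, 0, 0]]]' | python3 -m pendant|grep -E 'grip|ft|open'; echo '[[[0, 0, 0.0267, 0, 0, 0, 0], [0, 0, 0.06, 0, 0, 0, 0], [0, 0, 0.0827, 0, 0, 0, 0], [0, 0, 0.096, 0, 0, 0, 0], [0, 0, 0.104, 0, 0, 0, 0], [0, 0, 0.1067, 0, 0, 0, 0], [0, 0, 0.1067, 0, 0, 0, 0]]]' | python3 -m pendant >/dev/null; python3 go.py 509 15.5 33.3
```

```text
ft_force: [1.6, 0.7, -1.4]
opening: 0.617
grip_force: 63.3
t 46.95 p [508.   15.5  35.8] F [-0.1 -0.7 -2. ] op 0.617 grip 63.3 j [ -5.  21. -23.  47.  -0.   6.]
to [509.0, 15.5, 33.3] shift [-0.001   0.0002  0.0025] rot [-0.    0.04 -0.25]
```

Scaled: 0.0015 m / 0.75 = 0.002, 0.001 m / 0.75 = 0.0013.

```bash
echo '[[[0, 0, 0.0013, 0, 0, 0, 0], [0, 0, 0.002, 0, 0, 0, 0], [0, 0, 0.002, 0, 0, 0, 0]]]' | python3 -m pendant|grep -E 'pos|ft'; echo '[[[0, 0, 0.0013, 0, 0, 0, 0], [0, 0, 0.0013, 0, 0, 0, 0]]]' | python3 -m pendant|grep -E 'pos|ft'; echo '[[[0, 0, 0.0011, 0, 0, 0, 0], [0, 0, 0.0011, 0, 0, 0, 0]]]' | python3 -m pendant|grep -E 'pos|ft'
```

```text
position: [0.5079, 0.0155, 0.0342]
ft_force: [0.1, 0.0, -1.0]
position: [0.5079, 0.0154, 0.0333]
ft_force: [-1.2, 0.5, 2.3]
position: [0.5079, 0.0155, 0.0333]
ft_force: [-2.7, -0.2, 8.8]
```

Scaled: -0.17 m / 0.75 = -0.2267, -0.15 m / 0.75 = -0.2.

```bash
echo '[[[0, 0, 0, 0, 0, 0, 0.75], [0, 0, 0, 0, 0, 0, 1], [0, 0, 0, 0, 0, 0, 1], [0, 0, 0, 0, 0, 0, 1], [0, 0, -0.0267, 0, 0, 0, 1], [0, 0, -0.08, 0, 0, 0, 1], [0, 0, -0.1467, 0, 0, 0, 1], [0, 0, -0.2, 0, 0, 0, 1], [-0.0133, -0.0267, -0.2267, 0, 0, 0, 1], [-0.036, -0.08, -0.2267, 0, 0, 0, 1], [-0.06, -0.1333, -0.2267, 0, 0, 0, 1], [-0.084, -0.1867, -0.2267, 0, 0, 0, 1]]]' | python3 -m pendant|grep -E 'open|ft'; echo '[[[-0.024, -0.0533, 0, 0, 0, 0, 1], [-0.048, -0.1067, 0, 0, 0, 0, 1], [-0.0693, -0.1533, 0, 0, 0, 0, 1], [-0.084, -0.1867, 0, 0, 0, 0, 1], [-0.0893, -0.2027, 0, 0, 0, 0, 1], [-0.0893, -0.2027, 0, 0, 0, 0, 1], [-0.0893, -0.2027, 0, 0, 0, 0, 1]]]' | python3 -m pendant|grep open;  python3 go.py 577.2 -296.6 43
```

```text
ft_force: [1.0, -0.2, -0.3]
opening: 1.0
opening: 1.002
t 49.55 p [ 575.6 -295.6  202. ] F [ 0.2  0.4 -0.1] op 1.002 grip 0.0 j [-33.  31.  19.  78.   0. -21.]
to [577.2, -296.6, 43.0] shift [-0.0018 -0.0008  0.159 ] rot [ 0.05 -0.04 -0.23]
```

Scaled: 0.159 m / 0.75 = 0.212, 0.155 m / 0.75 = 0.2067.

```bash
echo '[[[-0.0013, -0.0013, 0.04, 0, 0, 0, 1], [-0.0013, -0.0013, 0.0867, 0, 0, 0, 1], [-0.0013, -0.0013, 0.1333, 0, 0, 0, 1], [-0.0013, -0.0013, 0.1667, 0, 0, 0, 1], [-0.0013, -0.0013, 0.1933, 0, 0, 0, 1], [-0.0013, -0.0013, 0.2067, 0, 0, 0, 1], [-0.0013, -0.0013, 0.212, 0, 0, 0, 1], [-0.0013, -0.0013, 0.212, 0, 0, 0, 1], [-0.0013, -0.0013, 0.212, 0, 0, 0, 1]]]' | python3 -m pendant |grep ft; python3 go.py 577.2 -296.6 43
```

```text
ft_force: [-0.5, -0.5, 0.1]
t 50.45 p [ 577.6 -298.2   44.6] F [-0.5 -0.5  0.1] op 1.002 grip 0.0 j [-33.  35.   2.  57.  -0. -21.]
to [577.2, -296.6, 43.0] shift [0.0007 0.0015 0.0016] rot [-0.05  0.13 -0.24]
```

Scaled: 0.0015 m / 0.75 = 0.002, 0.001 m / 0.75 = 0.0013.

```bash
echo '[[[0, 0.0013, 0.0013, 0, 0, 0, 1], [0, 0.002, 0.0013, 0, 0, 0, 0.8], [0, 0.002, 0.0013, 0, 0, 0, 0.7], [0, 0.002, 0.0013, 0, 0, 0, 0.6], [0, 0.002, 0.0013, 0, 0, 0, 0.4], [0, 0.002, 0.0013, 0, 0, 0, 0.3]]]' | python3 -m pendant; python3 go.py 539.5 375.9 45.5
```

```text
time_s: 51.05
position: [0.5774, -0.2963, 0.043]
tool_rot: [[-0.979, 0.202, 0.001], [0.202, 0.979, -0.0], [-0.001, 0.0, -1.0]]
ft_force: [-0.2, 2.1, 5.2]
opening: 0.626
grip_force: 62.8
t 51.05 p [ 577.4 -296.3   43. ] F [-0.2  2.1  5.2] op 0.626 grip 62.8 j [-33.  35.   2.  57.   0. -21.]
to [539.5, 375.9, 45.5] shift [ 0.1729  0.6507 -0.0026] rot [ 0.01  0.07 -0.25]
```

Scaled: 0.178 m / 0.75 = 0.2373, -0.16 m / 0.75 = -0.2133.

```bash
echo '[[[0, 0, -0.0067, 0, 0, 0, 0], [0, 0, -0.0267, 0, 0, 0, 0], [0, 0, -0.06, 0, 0, 0, 0], [0, 0, -0.1067, 0, 0, 0, 0], [0, 0, -0.1533, 0, 0, 0, 0], [0, 0, -0.1867, 0, 0, 0, 0], [0.004, 0.0133, -0.2067, 0, 0, 0, 0], [0.0107, 0.04, -0.2133, 0, 0, 0, 0], [0.0213, 0.08, -0.2133, 0, 0, 0, 0], [0.0347, 0.1307, -0.2133, 0, 0, 0, 0], [0.0493, 0.184, -0.2133, 0, 0, 0, 0], [0.064, 0.2373, -0.2133, 0, 0, 0, 0]]]' | python3 -m pendant|grep -E 'grip|open'; echo '[[[0.0147, 0.0533, 0, 0, 0, 0, 0], [0.0293, 0.1067, 0, 0, 0, 0, 0], [0.044, 0.16, 0, 0, 0, 0, 0], [0.0587, 0.22, 0, 0, 0, 0, 0], [0.0733, 0.28, 0, 0, 0, 0, 0], [0.0893, 0.34, 0, 0, 0, 0, 0], [0.1053, 0.4, 0, 0, 0, 0, 0], [0.1213, 0.46, 0, 0, 0, 0, 0], [0.1373, 0.52, 0, 0, 0, 0, 0], [0.1507, 0.5707, 0, 0, 0, 0, 0], [0.1613, 0.6107, 0, 0, 0, 0, 0], [0.1667, 0.6307, 0, 0, 0, 0, 0]]]' | python3 -m pendant|grep grip; echo '[[[0, 0, 0.02, 0, 0, 0, 0], [0, 0, 0.06, 0, 0, 0, 0], [0, 0, 0.1067, 0, 0, 0, 0], [0, 0, 0.1467, 0, 0, 0, 0], [0, 0, 0.1733, 0, 0, 0, 0], [0, 0, 0.1867, 0, 0, 0, 0], [0, 0, 0.1933, 0, 0, 0, 0], [0, 0, 0.196, 0, 0, 0, 0], [0, 0, 0.196, 0, 0, 0, 0]]]' | python3 -m pendant|grep ft; python3 go.py 539.5 375.9 45.5
```

```text
opening: 0.623
grip_force: 64.2
grip_force: 64.5
ft_force: [0.0, 0.3, -5.5]
t 54.35 p [539.5 376.6  55.8] F [ 0.   0.3 -5.5] op 0.622 grip 64.5 j [29. 35.  5. 59. -0. 41.]
to [539.5, 375.9, 45.5] shift [-0.0002 -0.0006  0.0103] rot [ 0.05  0.06 -0.25]
```

Scaled: 0.0095 m / 0.75 = 0.0127, 0.009 m / 0.75 = 0.012.

```bash
echo '[[[0, 0, 0.0053, 0, 0, 0, 0], [0, -0.0007, 0.0093, 0, 0, 0, 0], [0, -0.0007, 0.012, 0, 0, 0, 0], [0, -0.0007, 0.0127, 0, 0, 0, 0], [0, -0.0007, 0.0127, 0, 0, 0, 0]]]' | python3 -m pendant|grep -E 'pos|ft'; echo '[[[0, 0, 0.0013, 0, 0, 0, 0], [0, 0, 0.0013, 0, 0, 0, 0]]]' | python3 -m pendant|grep -E 'pos|ft'; echo '[[[0, 0, 0.0011, 0, 0, 0, 0], [0, 0, 0.0011, 0, 0, 0, 0]]]' | python3 -m pendant|grep -E 'pos|ft'
```

```text
position: [0.5393, 0.3756, 0.0461]
ft_force: [-0.5, -1.4, -1.7]
position: [0.5396, 0.3756, 0.046]
ft_force: [-2.5, -1.6, 5.0]
position: [0.5397, 0.3757, 0.0459]
ft_force: [-3.0, -2.2, 8.1]
```

Scaled: -0.17 m / 0.75 = -0.2267, -0.15 m / 0.75 = -0.2.

```bash
echo '[[[0, 0, 0, 0, 0, 0, 0.75], [0, 0, 0, 0, 0, 0, 1], [0, 0, 0, 0, 0, 0, 1], [0, 0, 0, 0, 0, 0, 1], [0, 0, -0.0267, 0, 0, 0, 1], [0, 0, -0.08, 0, 0, 0, 1], [0, 0, -0.1467, 0, 0, 0, 1], [0, 0, -0.2, 0, 0, 0, 1], [-0.004, -0.0267, -0.2267, 0, 0, 0, 1], [-0.0107, -0.08, -0.2267, 0, 0, 0, 1], [-0.0187, -0.1333, -0.2267, 0, 0, 0, 1], [-0.0267, -0.1933, -0.2267, 0, 0, 0, 1]]]' | python3 -m pendant|grep -E 'open'; echo '[[[-0.008, -0.06, 0, 0, 0, 0, 1], [-0.016, -0.12, 0, 0, 0, 0, 1], [-0.024, -0.18, 0, 0, 0, 0, 1], [-0.032, -0.24, 0, 0, 0, 0, 1], [-0.04, -0.3, 0, 0, 0, 0, 1], [-0.0493, -0.36, 0, 0, 0, 0, 1], [-0.0573, -0.42, 0, 0, 0, 0, 1], [-0.0653, -0.48, 0, 0, 0, 0, 1], [-0.0733, -0.54, 0, 0, 0, 0, 1], [-0.0813, -0.6, 0, 0, 0, 0, 1], [-0.0907, -0.66, 0, 0, 0, 0, 1], [-0.0987, -0.7133, 0, 0, 0, 0, 1]]]' | python3 -m pendant|grep open; echo '[[[-0.0067, -0.0467, 0, 0, 0, 0, 1], [-0.0107, -0.0733, 0, 0, 0, 0, 1], [-0.0107, -0.0773, 0.0133, 0, 0, 0, 1], [-0.0107, -0.0773, 0.0133, 0, 0, 0, 1]]]' | python3 -m pendant|grep open; python3 go.py 489.8 -368.4 55
```

```text
opening: 0.999
opening: 0.999
opening: 0.997
t 58.05 p [ 488.9 -367.4  201.8] F [-0.3  0.7 -0.3] op 0.997 grip 0.0 j [-43.  26.  12.  76.   0. -31.]
to [489.8, -368.4, 55.0] shift [-0.0015 -0.0011  0.1468] rot [ 0.11 -0.14 -0.32]
```

Scaled: 0.147 m / 0.75 = 0.196, 0.14 m / 0.75 = 0.1867.

```bash
echo '[[[-0.0013, -0.0013, 0.04, 0, 0, 0, 1], [-0.0013, -0.0013, 0.0867, 0, 0, 0, 1], [-0.0013, -0.0013, 0.1333, 0, 0, 0, 1], [-0.0013, -0.0013, 0.1667, 0, 0, 0, 1], [-0.0013, -0.0013, 0.1867, 0, 0, 0, 1], [-0.0013, -0.0013, 0.196, 0, 0, 0, 1], [-0.0013, -0.0013, 0.196, 0, 0, 0, 1], [-0.0013, -0.0013, 0.196, 0, 0, 0, 1]]]' | python3 -m pendant |grep ft; python3 go.py 489.8 -368.4 55
```

```text
ft_force: [-0.6, 0.5, 0.6]
t 58.85 p [ 491.1 -368.8   57.8] F [-0.6  0.5  0.6] op 0.999 grip 0.0 j [-43.  30.  -3.  56.   0. -31.]
to [489.8, -368.4, 55.0] shift [0.0014 0.0001 0.0028] rot [-0.04  0.07 -0.22]
```

Scaled: 0.002 m / 0.75 = 0.0027, 0.001 m / 0.75 = 0.0013.

```bash
echo '[[[0.0013, 0, 0.0027, 0, 0, 0, 1], [0.0013, 0, 0.0027, 0, 0, 0, 0.8], [0.0013, 0, 0.0027, 0, 0, 0, 0.65], [0.0013, 0, 0.0027, 0, 0, 0, 0.5], [0.0013, 0, 0.0027, 0, 0, 0, 0.4], [0.0013, 0, 0.0027, 0, 0, 0, 0.2], [0.0013, 0, 0.0027, 0, 0, 0, 0.2]]]' | python3 -m pendant|grep -E 'open|grip'; python3 go.py 514.5 253.4 58
```

```text
opening: 0.454
grip_force: 60.1
t 59.55 p [ 489.8 -368.7   55.4] F [0.2 3.  5.1] op 0.454 grip 60.1 j [-43.  30.  -4.  56.   0. -31.]
to [514.5, 253.4, 58.0] shift [ 0.1015  0.6142 -0.0026] rot [ 0.01  0.05 -0.25]
```

Scaled: 0.18 m / 0.75 = 0.24, -0.16 m / 0.75 = -0.2133.

```bash
echo '[[[0, 0, -0.0067, 0, 0, 0, 0], [0, 0, -0.0267, 0, 0, 0, 0], [0, 0, -0.06, 0, 0, 0, 0], [0, 0, -0.1067, 0, 0, 0, 0], [0, 0, -0.1533, 0, 0, 0, 0], [0, 0, -0.1867, 0, 0, 0, 0], [0.0013, 0.0133, -0.2067, 0, 0, 0, 0], [0.0067, 0.04, -0.2133, 0, 0, 0, 0], [0.0133, 0.08, -0.2133, 0, 0, 0, 0], [0.0213, 0.1307, -0.2133, 0, 0, 0, 0], [0.0307, 0.184, -0.2133, 0, 0, 0, 0], [0.04, 0.24, -0.2133, 0, 0, 0, 0]]]' | python3 -m pendant|grep -E 'grip|open'; echo '[[[0.0093, 0.056, 0, 0, 0, 0, 0], [0.02, 0.1133, 0, 0, 0, 0, 0], [0.0293, 0.1733, 0, 0, 0, 0, 0], [0.0387, 0.2333, 0, 0, 0, 0, 0], [0.048, 0.2933, 0, 0, 0, 0, 0], [0.0573, 0.3533, 0, 0, 0, 0, 0], [0.0667, 0.4133, 0, 0, 0, 0, 0], [0.076, 0.4667, 0, 0, 0, 0, 0], [0.084, 0.5133, 0, 0, 0, 0, 0], [0.0907, 0.5493, 0, 0, 0, 0, 0], [0.0953, 0.5733, 0, 0, 0, 0, 0], [0.0953, 0.5787, 0, 0, 0, 0, 0]]]' | python3 -m pendant|grep grip; echo '[[[0, 0, 0.02, 0, 0, 0, 0], [0, 0, 0.06, 0, 0, 0, 0], [0, 0, 0.1067, 0, 0, 0, 0], [0, 0, 0.1467, 0, 0, 0, 0], [0, 0, 0.1733, 0, 0, 0, 0], [0, 0, 0.1867, 0, 0, 0, 0], [0, 0, 0.1933, 0, 0, 0, 0], [0, 0, 0.196, 0, 0, 0, 0], [0, 0, 0.196, 0, 0, 0, 0]]]' | python3 -m pendant|grep ft; python3 go.py 514.5 253.4 58.4
```

```text
opening: 0.454
grip_force: 61.2
grip_force: 61.5
ft_force: [-0.2, -0.4, -4.4]
t 62.85 p [514.9 253.2  68.6] F [-0.2 -0.4 -4.4] op 0.452 grip 61.5 j [ 20.  25. -10.  55.  -0.  32.]
to [514.5, 253.4, 58.4] shift [0.0005 0.0001 0.0102] rot [ 0.03  0.08 -0.27]
```

Scaled: 0.0095 m / 0.75 = 0.0127, 0.009 m / 0.75 = 0.012.

```bash
echo '[[[0, 0, 0.0053, 0, 0, 0, 0], [0.0007, 0, 0.0093, 0, 0, 0, 0], [0.0007, 0, 0.012, 0, 0, 0, 0], [0.0007, 0, 0.0127, 0, 0, 0, 0], [0.0007, 0, 0.0127, 0, 0, 0, 0]]]' | python3 -m pendant|grep -E 'pos|ft'; echo '[[[0, 0, 0.0013, 0, 0, 0, 0], [0, 0, 0.0013, 0, 0, 0, 0]]]' | python3 -m pendant|grep -E 'pos|ft'; echo '[[[0, 0, 0.0011, 0, 0, 0, 0], [0, 0, 0.0011, 0, 0, 0, 0]]]' | python3 -m pendant|grep -E 'pos|ft'
```

```text
position: [0.5138, 0.2532, 0.0584]
ft_force: [-0.0, -0.7, -3.3]
position: [0.514, 0.2533, 0.0583]
ft_force: [-2.4, -0.9, 3.5]
position: [0.5142, 0.2533, 0.0583]
ft_force: [-3.8, -1.8, 9.8]
```

Scaled: -0.16 m / 0.75 = -0.2133, -0.15 m / 0.75 = -0.2.

```bash
echo '[[[0, 0, 0, 0, 0, 0, 0.75], [0, 0, 0, 0, 0, 0, 1], [0, 0, 0, 0, 0, 0, 1], [0, 0, 0, 0, 0, 0, 1], [0, 0, -0.0267, 0, 0, 0, 1], [0, 0, -0.08, 0, 0, 0, 1], [0, 0, -0.1467, 0, 0, 0, 1], [0, 0, -0.2, 0, 0, 0, 1], [-0.0013, -0.0267, -0.2133, 0, 0, 0, 1], [-0.004, -0.08, -0.2133, 0, 0, 0, 1], [-0.008, -0.1333, -0.2133, 0, 0, 0, 1], [-0.0107, -0.1933, -0.2133, 0, 0, 0, 1]]]' | python3 -m pendant|grep -E 'open'; echo '[[[-0.004, -0.06, 0, 0, 0, 0, 1], [-0.008, -0.12, 0, 0, 0, 0, 1], [-0.012, -0.18, 0, 0, 0, 0, 1], [-0.0147, -0.24, 0, 0, 0, 0, 1], [-0.0187, -0.3, 0, 0, 0, 0, 1], [-0.0213, -0.36, 0, 0, 0, 0, 1], [-0.0253, -0.4133, 0, 0, 0, 0, 1], [-0.028, -0.46, 0, 0, 0, 0, 1], [-0.0293, -0.4933, 0, 0, 0, 0, 1], [-0.0307, -0.5133, 0, 0, 0, 0, 1], [-0.0307, -0.5133, 0, 0, 0, 0, 1]]]' | python3 -m pendant|grep open; python3 go.py 437.5 -271.9 40
```

```text
opening: 1.0
opening: 1.0
t 66.05 p [ 436.8 -273.5  216.2] F [-0.2  0.2 -0.4] op 1.0 grip 0.0 j [-39.  14.  -3.  72.  -0. -27.]
to [437.5, -271.9, 40.0] shift [-0.0003  0.0017  0.1762] rot [-0.   0.  -0.4]
```

Scaled: 0.176 m / 0.75 = 0.2347, 0.17 m / 0.75 = 0.2267.

```bash
echo '[[[0, 0.0013, 0.04, 0, 0, 0, 1], [0, 0.0013, 0.0867, 0, 0, 0, 1], [0, 0.0013, 0.1333, 0, 0, 0, 1], [0, 0.0013, 0.1733, 0, 0, 0, 1], [0, 0.0013, 0.2067, 0, 0, 0, 1], [0, 0.0013, 0.2267, 0, 0, 0, 1], [0, 0.0013, 0.2347, 0, 0, 0, 1], [0, 0.0013, 0.2347, 0, 0, 0, 1], [0, 0.0013, 0.2347, 0, 0, 0, 1]]]' | python3 -m pendant |grep ft; python3 go.py 437.5 -271.9 40
```

```text
ft_force: [0.1, 0.6, 0.0]
t 66.95 p [ 438.  -271.    41.4] F [0.1 0.6 0. ] op 0.999 grip 0.0 j [-39.  21. -21.  48.   0. -27.]
to [437.5, -271.9, 40.0] shift [ 0.0003 -0.0009  0.0014] rot [-0.03  0.07 -0.21]
```

Scaled: -0.001 m / 0.75 = -0.0013.

```bash
echo '[[[0, -0.0013, 0.0013, 0, 0, 0, 1], [0, -0.0013, 0.0013, 0, 0, 0, 0.8], [0, -0.0013, 0.0013, 0, 0, 0, 0.7], [0, -0.0013, 0.0013, 0, 0, 0, 0.6], [0, -0.0013, 0.0013, 0, 0, 0, 0.4], [0, -0.0013, 0.0013, 0, 0, 0, 0.2], [0, -0.0013, 0.0013, 0, 0, 0, 0.2]]]' | python3 -m pendant|grep -E 'open|grip'; python3 go.py 457.8 329 43
```

```text
opening: 0.564
grip_force: 61.5
t 67.65 p [ 437.4 -271.8   40.2] F [0.6 3.2 4.9] op 0.564 grip 61.5 j [-39.  21. -21.  48.   0. -27.]
to [457.8, 329.0, 43.0] shift [ 0.1014  0.5925 -0.0024] rot [ 0.05  0.07 -0.25]
```

Careful with the scale: shifts go in shares of 0.75 m and turns go in shares of 4 rad. That gives: -0.18 m / 0.75 = -0.24, -0.17 m / 0.75 = -0.2267.

```bash
echo '[[[0, 0, -0.0067, 0, 0, 0, 0], [0, 0, -0.0267, 0, 0, 0, 0], [0, 0, -0.06, 0, 0, 0, 0], [0, 0, -0.1067, 0, 0, 0, 0], [0, 0, -0.1533, 0, 0, 0, 0], [0, 0, -0.1933, 0, 0, 0, 0], [0.0013, 0.0133, -0.2267, 0, 0, 0, 0], [0.0067, 0.04, -0.24, 0, 0, 0, 0], [0.0133, 0.08, -0.24, 0, 0, 0, 0], [0.0213, 0.1307, -0.24, 0, 0, 0, 0], [0.0307, 0.184, -0.24, 0, 0, 0, 0], [0.04, 0.24, -0.24, 0, 0, 0, 0]]]' | python3 -m pendant|grep -E 'grip|open'; echo '[[[0.0093, 0.056, 0, 0, 0, 0, 0], [0.02, 0.1133, 0, 0, 0, 0, 0], [0.0293, 0.1733, 0, 0, 0, 0, 0], [0.0387, 0.2333, 0, 0, 0, 0, 0], [0.048, 0.2933, 0, 0, 0, 0, 0], [0.0573, 0.3533, 0, 0, 0, 0, 0], [0.0667, 0.4067, 0, 0, 0, 0, 0], [0.076, 0.4533, 0, 0, 0, 0, 0], [0.084, 0.4933, 0, 0, 0, 0, 0], [0.0907, 0.5267, 0, 0, 0, 0, 0], [0.0953, 0.5467, 0, 0, 0, 0, 0], [0.0953, 0.55, 0, 0, 0, 0, 0]]]' | python3 -m pendant|grep grip; echo '[[[0, 0, 0.02, 0, 0, 0, 0], [0, 0, 0.06, 0, 0, 0, 0], [0, 0, 0.1067, 0, 0, 0, 0], [0, 0, 0.1467, 0, 0, 0, 0], [0, 0, 0.1867, 0, 0, 0, 0], [0, 0, 0.208, 0, 0, 0, 0], [0, 0, 0.2187, 0, 0, 0, 0], [0, 0, 0.2227, 0, 0, 0, 0], [0, 0, 0.2227, 0, 0, 0, 0]]]' | python3 -m pendant|grep ft; python3 go.py 457.8 329 43.2
```

```text
opening: 0.568
grip_force: 63.9
grip_force: 64.0
ft_force: [0.3, 0.4, -8.1]
t 70.95 p [457.8 328.2  52.9] F [ 0.3  0.4 -8.1] op 0.565 grip 63.9 j [ 29.  25. -13.  52.  -0.  41.]
to [457.8, 329.0, 43.2] shift [0.0002 0.0008 0.0097] rot [-0.    0.03 -0.3 ]
```

Scaled: 0.009 m / 0.75 = 0.012, 0.0085 m / 0.75 = 0.0113.

```bash
echo '[[[0, 0, 0.0053, 0, 0, 0, 0], [0, 0.0013, 0.0093, 0, 0, 0, 0], [0, 0.0013, 0.0113, 0, 0, 0, 0], [0, 0.0013, 0.012, 0, 0, 0, 0], [0, 0.0013, 0.012, 0, 0, 0, 0]]]' | python3 -m pendant|grep -E 'pos|ft'; echo '[[[0, 0, 0.0013, 0, 0, 0, 0], [0, 0, 0.0013, 0, 0, 0, 0]]]' | python3 -m pendant|grep -E 'pos|ft'; echo '[[[0, 0, 0.0011, 0, 0, 0, 0], [0, 0, 0.0011, 0, 0, 0, 0]]]' | python3 -m pendant|grep -E 'pos|ft'
```

```text
position: [0.4575, 0.3296, 0.0435]
ft_force: [-0.6, -0.3, -7.8]
position: [0.4578, 0.3297, 0.0433]
ft_force: [-2.2, -0.4, 0.2]
position: [0.4579, 0.3298, 0.0433]
ft_force: [-4.1, -2.1, 6.5]
```

Scaled: -0.2 m / 0.75 = -0.2667, -0.18 m / 0.75 = -0.24.

```bash
echo '[[[0, 0, 0, 0, 0, 0, 0.75], [0, 0, 0, 0, 0, 0, 1], [0, 0, 0, 0, 0, 0, 1], [0, 0, 0, 0, 0, 0, 1], [0, 0, -0.0267, 0, 0, 0, 1], [0, 0, -0.08, 0, 0, 0, 1], [0, 0, -0.1467, 0, 0, 0, 1], [0, 0, -0.2, 0, 0, 0, 1], [0, -0.0267, -0.24, 0, 0, 0, 1], [0.004, -0.08, -0.2667, 0, 0, 0, 1], [0.008, -0.1333, -0.2667, 0, 0, 0, 1], [0.0133, -0.1933, -0.2667, 0, 0, 0, 1]]]' | python3 -m pendant|grep -E 'open'; echo '[[[-0.0133, -0.06, 0, 0, 0, 0, 1], [-0.0267, -0.12, 0, 0, 0, 0, 1], [-0.04, -0.18, 0, 0, 0, 0, 1], [-0.0533, -0.24, 0, 0, 0, 0, 1], [-0.0667, -0.3, 0, 0, 0, 0, 1], [-0.08, -0.36, 0, 0, 0, 0, 1], [-0.0933, -0.4133, 0, 0, 0, 0, 1], [-0.1067, -0.4667, 0, 0, 0, 0, 1], [-0.12, -0.52, 0, 0, 0, 0, 1], [-0.12, -0.56, 0, 0, 0, 0, 1], [-0.12, -0.5733, 0, 0, 0, 0, 1], [-0.12, -0.5733, 0, 0, 0, 0, 1]]]' | python3 -m pendant|grep -E 'open|pos'
python3 - <<'E'
import cv2
from bench import imaging
d=imaging.get_image('top')['image'][:,:,::-1]; s=imaging.get_image('side')['image'][:,:,::-1]
f=lambda i,c,r,w,h,k:cv2.resize(i[r:r+h,c:c+w],(w*k,h*k),interpolation=cv2.INTER_CUBIC)
a=cv2.hconcat([f(d,64,184,130,100,3),f(d,210,185,130,100,3)]); b=cv2.hconcat([f(s,180,230,130,100,3),f(s,240,165,130,100,3)])
cv2.imwrite('pics/fin.png',cv2.vconcat([a,b]))
E
```

```text
opening: 1.001
position: [0.4194, -0.2505, 0.2415]
opening: 1.001
```

View pics/fin.png

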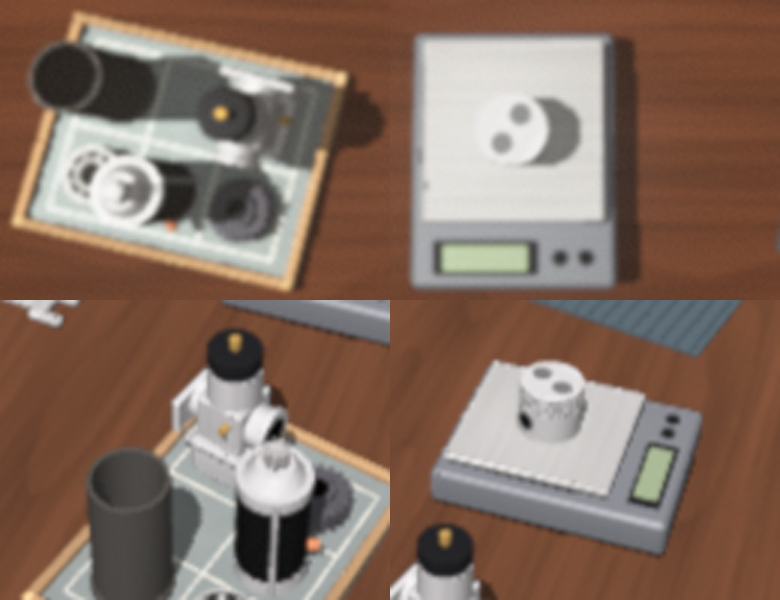

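```bash
python3 -c "
from geo import *
c_=lambda x,y,z:c('top',x-390,y,z,210,185,3)
s_=lambda x,y,z:c('side',x-390,y-300,z,240,165,3)
print(c_(512,128,.098), np.mean([c_(*p,.052) for p in((421,37),(605,37),(605,220),(421,220))],0))
print(s_(553,377,.098), np.mean([s_(*p,.052) for p in((445,461),(497,362),(645,395),(610,493))],0))"
```

```text
[506.46779093  12.7038236 ] [509.36269338  12.80408815]
[508.00271447  12.46949519] [506.19480411  19.04864673]
```

Within a few mm of the pan's centre; the kit is back in its places, all upright. Handing in.

```bash
python3 -c "
from bench import job; print(job.job_done())"
```

```text
the job is handed in; nothing more can be done
None
```

The piston stands crown up within about 3 to 7 mm of the pan's centre, and the carburettor, liner and starter are back upright on their spots; my first grasp of the liner slipped because the fingertips sit 30 mm above the reported TCP, pressing on it with about 44 N (shut fingertips, against the 40 N limit on the arm and gripper body) and tilting it about 11° before it settled upright.

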